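Lock the spare peg into the drying rack and slide the drip tray under its spout

TASK

Get the glassware drying rack ready: take the spare peg out of its metal stand, pass its T-shaped foot through the empty slot in the sloping board until the collar sits on the board, and give it a quarter turn so that it is locked with its bar square across the slot. Then slide the steel drip tray along the table, without lifting it, until its middle is under the rack's spout. Leave the glassware and porcelain standing where they are.

Things in the scene. Friction and masses are not known exactly. Their poses are not given: they have to be found in the camera images.
- peg_grip (a point): Spare peg, grey plastic, 115 mm long, upright in the stand at first. Point on its axis, on the flat blade, 80 mm above the foot end, 35 mm below the top. z: from foot to top; x: along the T-bar. Blade 24 mm (x) by 14 mm (y), 85 mm long, gripped across its 14 mm; below it a collar 40 mm across, 8 mm thick. A half turn about z makes no difference. 60 to 130 g.
- peg_foot (a point): Centre of the same peg's T-bar, 75 mm below peg_grip along the peg (5 mm above the foot end); same axes. T-bar 44 mm (x) by 12 mm (y) by 10 mm thick. Above it a round neck, 12 mm across, widening to a 21 mm boss under the collar; the collar's underside is 22 mm above the foot end.
- stand: Peg stand: aluminium block, fixed, 70 mm (x) by 90 mm (y) by 40 mm high, origin at the centre of its underside. The peg's collar rests on its top and the T-bar hangs in its 53 mm (y) by 27 mm (x) hole, bar along y. The peg lifts straight out.
- board: White sloping board of the rack, fixed, 320 mm wide, 10 mm thick, rising away from the robot at 32 degrees. Origin: centre of the empty slot on the upper face, 115 mm above the table. x up the slope, y across, z out of the face. The slot goes through, along y: 49 mm (y) by 17 mm (x), with a 27 mm square opening in its middle for the boss; free space below.
- rack: The rack that carries the board, fixed; origin on the table straight below the slot, x level away from the robot, y across the board. A seated peg stands along the board's z, collar on the face, T-bar centre 17 mm below the face, peg_grip 58 mm above; the bar clears the underside by 2 mm and turns freely either way. Locked: bar along the board's x.
- board_pegs (a point): Middle of the group of four fixed pegs on the board, 7.5 mm up the slope from the slot's centre; board axes. They are like the spare peg, have no slots to fill, stand at 52.5 mm up and down the slope and 115 mm to either side of this point, 93 mm high; a glass beaker, 58 mm across, hangs fixed on the upper one at -y, its top 100 mm above the face.
- spout (a point): Outlet end of the white spout, 36 mm wide, that juts from the middle of the board's lower edge: 170 mm towards the robot from below the slot, 48 mm above the table (underside 46 mm). Axes as the rack's. The board's lower edge is about 90 mm behind this point and 60 mm above the table.
- tray_mid (a point): Middle of the loose steel drip tray, open on top, 90 mm (x) by 120 mm (y) by 25 mm high, 3 mm walls; point half-way up, 12.5 mm above the table. It lies roughly in line with the spout, 190 to 240 mm to one side of it, its y roughly along the board's; the peg stand is on the other side. 180 to 340 g; slides on the table.
- flask: Bystander: conical glass flask, 84 mm across, 150 mm high, beside the rack; origin at the centre of its underside. Leave standing.
- jar: Bystander: amber bottle, 68 mm across, 150 mm high, beside the rack; origin at the centre of its underside. Leave standing.
- beaker: Bystander: small glass beaker, 60 mm across, 70 mm high, beside the rack's lower edge; origin at the centre of its underside. Leave standing.
- dish: Bystander: white porcelain dish, 84 mm across, 25 mm high, beside the rack's lower edge; origin at the centre of its underside.
Not all that is in view belongs to the job. There is more than one size of the part that bears peg_grip; the job needs the largest.

How it is judged:
By the outcome, as a careful person would: the job done as asked, in the order asked, and still so for the second after the job is handed in, with the robot touching nothing.
It also fails if it takes over 70 s, if anything falls off the work surface, if the arm or the gripper's body presses on something with over 40 N, if the wrist force passes 120 N, or if a joint passes its speed limit or range.

ROBOT

A 7-joint arm with a two-finger parallel gripper is mounted at the origin on the work surface. World frame = base frame: x ahead of the robot, y to its left, z up, the work surface at z = 0. Lengths are in m, angles in rad, forces in N, time in s.
With the tool pointing down it reaches from about 0.4 to 0.85 m from the base axis. Payload 10.4 kg.
Tool frame: the origin (TCP) lies between the finger pads; the fingertips stand 11 mm ahead of it and the grasp point (between the pads) lies 8 mm behind it; x points along the fingers, y is the direction in which the jaws open and shut, and the axes are right-handed (so a half turn about x gives the same grasp; the last joint's range is limited). The gripper opens to 87 mm and grips with 3 to 60 N. Pads are 19 mm wide; open, the fingers measure 117 mm over their backs; the gripper's body (75 mm by 190 mm) begins 51 mm behind the grasp point.
Start: joints at [1.263, 0.332, -0.065, 1.46, 0.022, 1.35, -0.088], TCP at [0.176, -0.6, 0.234] pointing down, gripper open.
Joint ranges: [-2.6, 2.6], [-0.5, 2.12], [-1.47, 1.34], [0.16, 2.42], [-1.27, 4.41], [0.06, 2.06], [-2.6, 2.6]. Speed limits (rad/s): [2.22, 2.22, 2.79, 2.79, 3.14, 3.14, 3.14].

INTERFACE

Orientations are given as a unit quaternion [x, y, z, w].
In Python, from bench import r, cams, ticket gives the robot as it stands. The module is installed in compiled form; this text tells all that it offers.
- The arm moves only by the tool drive_tool, never from a script. Its argument "moves" is text: rows parted by semicolons, each of 5 numbers parted by spaces: the shift along the world's x, y, z in m, then the turn about the world's z in degrees, then the closure, from 0 (fully open) to 1 (shut). In form: x y z twist grip; .... A call has 1 to 20 rows; each row shifts and turns the commanded pose from where the row before left it; what a row does not reach is not made up. A row lasts 1/8 s, in which the tool goes at most 62.5 mm and 10.7 degrees, less where a joint would pass 70% of its speed; a pose out of reach is approached as far as the arm can. A call is refused whole if a number of a shift passes 0.0625 or a number of a turn 10.7, either way. A call with a gripper value outside its range is refused whole. The fingers move at their own pace and stop on an object; "newtons" is the grip in N (left out, the last holds). Time passes only in rows, so rows that do not move let the fingers close. It gives the time, the measured TCP pose, the force and the opening at its end, in the units of the state.
- r.read_state(): the state, without advancing time (a new reading comes with each control period).
- cams.camera(name): name is "scene" or "top"; returns a dict with "color" (400x640x3 uint8, red, green, blue), "fx", "fy", "cx", "cy" (pixels), "extrinsics" (4x4, takes a point from camera to world coordinates). Camera axes: x right, y down, z forward; pixel columns grow to the right and rows downward; lengths in m; the calibration is good to about 2 mm. A picture is of the moment at which its call begins. There is no depth.
- ticket.close_job(): hands the job in, once; it reports no verdict.
The state is a dict: "time": time; "joint_positions": joint angles; "joint_vel": joint speeds; "joint_torque": joint torques, N m; "ee_pos": TCP position; "eef_rot": TCP orientation; "ft_force": force on the tool from outside, world axes, zero at the start; "torque": the same for the moment, N m; "width": finger opening in m.
Only numpy, scipy, OpenCV 4.12 (cv2) and the standard library are available. Lean on these libraries where they do the work, as an engineer would, in place of code of your own. Each camera call takes 0.05 s, during which the arm holds its last target.

## Working session

There is one attempt and no reset: what is moved stays moved. The work goes in short steps, Python scripts to look and compute and a tool call to move; the robot and the scene stay as the last step left them, time stands still between calls to the robot, and variables do not carry over. Pictures are saved under pics/ and viewed, and the job is handed in when it is done.

Besides the shell and the picture viewer there is one more tool, called after ">>>" as name(argument=value, ...) on one line, values as JSON. drive_tool: Moves the arm, as the interface text tells. Its arguments: {"type":"object","properties":{"moves":{"type":"string"},"newtons":{"type":"number"}},"required":["moves"]}

```bash
mkdir -p pics; ls; python3 - <<'E'
from bench import r,cams
import cv2,numpy as np
np.set_printoptions(precision=4,suppress=True)
s=r.read_state();print(s)
for n in("scene","top"):
    c=cams.camera(n);cv2.imwrite(f"pics/{n}0.png",c["color"][...,::-1]);print(n,c["fx"],c["fy"],c["cx"],c["cy"]);print(c["extrinsics"])
E
```

```text
pics
{'time': 0.0, 'joint_positions': array([ 1.2634,  0.3329, -0.0647,  1.461 ,  0.0216,  1.3499, -0.0885]), 'joint_vel': array([ 0.0003, -0.0015, -0.0001, -0.0002,  0.0005,  0.0001,  0.0004]), 'joint_torque': array([ -0.0004, -62.3259,   0.0241, -38.9898,  -0.0614,   0.0398,
         0.0001]), 'ee_pos': array([ 0.1755, -0.5995,  0.2327]), 'eef_rot': array([-0.6999, -0.1008,  0.7   , -0.0999]), 'ft_force': array([ 0.0908, -0.3577, -0.1224]), 'torque': array([ 0.021 ,  0.0024, -0.0549]), 'width': 0.08687004817468502}
scene 468.36722477689557 468.36722477689557 315.430106030435 198.60133849928962
[[-0.527   0.5655 -0.6343  1.2454]
 [ 0.8498  0.3439 -0.3995  0.4547]
 [-0.0078 -0.7496 -0.6618  0.8157]
 [ 0.      0.      0.      1.    ]]
top 373.82163370481703 373.82163370481703 318.374460868816 199.05106357709448
[[ 0.0026 -0.9981  0.0619  0.5001]
 [-0.9994 -0.0004  0.0355 -0.0043]
 [-0.0354 -0.0619 -0.9975  0.9768]
 [ 0.      0.      0.      1.    ]]
```

View pics/scene0.png

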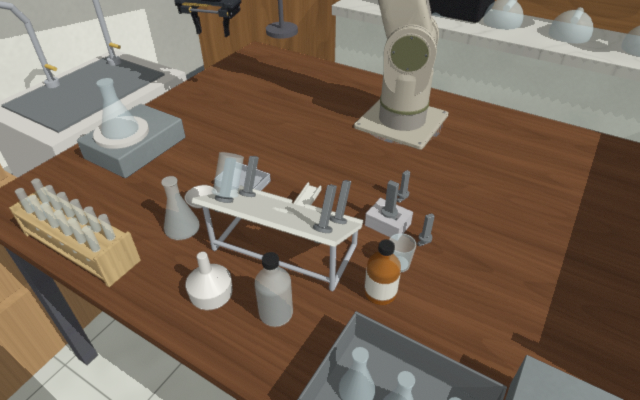

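View pics/top0.png

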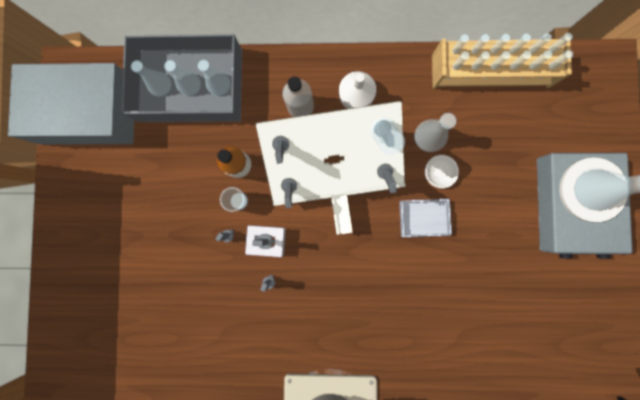

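```bash
cat > h.py <<'E'
import cv2,numpy as np
from bench import r,cams
np.set_printoptions(precision=4,suppress=True)
def shot(n): return cams.camera(n)
def ray(c,u,v):
    E=c["extrinsics"];d=E[:3,:3]@np.array([(u-c["cx"])/c["fx"],(v-c["cy"])/c["fy"],1]);return E[:3,3],d
def onz(c,u,v,z):
    o,d=ray(c,u,v);return o+d*(z-o[2])/d[2]
def proj(c,p):
    E=c["extrinsics"];q=E[:3,:3].T@(np.asarray(p)-E[:3,3]);return np.array([c["cx"]+c["fx"]*q[0]/q[2],c["cy"]+c["fy"]*q[1]/q[2]])
def crop(c,x0,y0,x1,y1,k,name,pts=()):
    im=cv2.resize(c["color"][y0:y1,x0:x1,::-1],None,fx=k,fy=k,interpolation=cv2.INTER_CUBIC)
    for u,v in pts: cv2.circle(im,(int((u-x0+.5)*k),int((v-y0+.5)*k)),2,(0,0,255),-1)
    cv2.imwrite("pics/"+name+".png",im)
E
python3 - <<'E'
from h import *
t=shot("top");s=shot("scene")
crop(t,210,90,470,300,3,"t1")
crop(s,170,130,450,270,2.8,"s1")
E
```

```text
(no output)
```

View pics/t1.png

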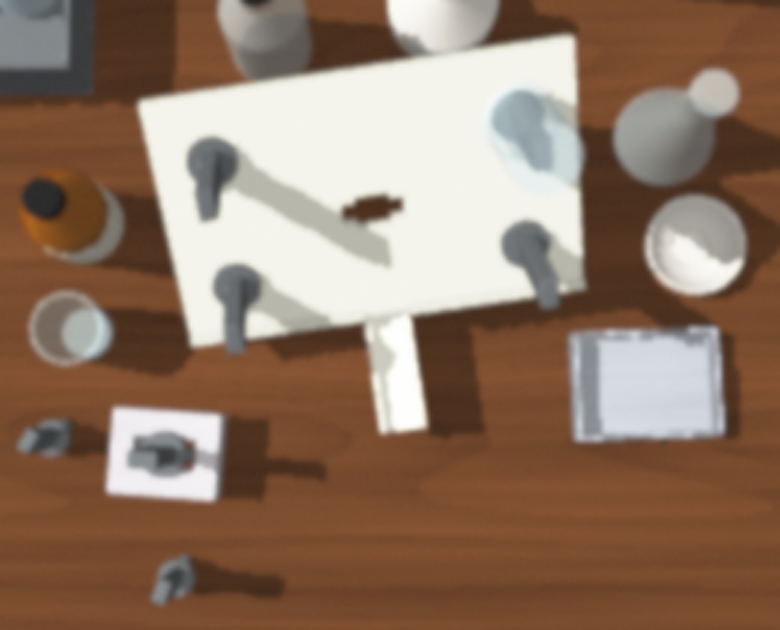

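View pics/s1.png

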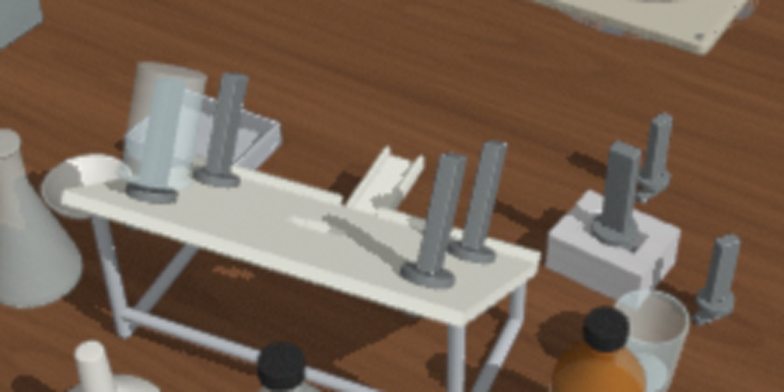

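```bash
python3 - <<'E'
from h import *
t=shot("top");im=t["color"];hsv=cv2.cvtColor(im,cv2.COLOR_RGB2HSV)
def rect(mask,roi,name):
    x0,y0,x1,y1=roi;m=np.zeros_like(mask);m[y0:y1,x0:x1]=mask[y0:y1,x0:x1]
    m=cv2.morphologyEx(m,cv2.MORPH_CLOSE,np.ones((3,3)))
    cs,_=cv2.findContours(m,cv2.RETR_EXTERNAL,cv2.CHAIN_APPROX_NONE)
    c=max(cs,key=cv2.contourArea);r_=cv2.minAreaRect(c);print(name,r_,cv2.contourArea(c));return c,r_
S,V,H=hsv[...,1],hsv[...,2],hsv[...,0]
low=((S<70)&(V>90)).astype(np.uint8)*255
c,rs=rect(low,(240,222,288,262),"stand")
P=np.array([onz(t,*p,.04)[:2] for p in cv2.boxPoints(rs)]);print(P,P.mean(0))
c,rt=rect(((S<90)&(V>60)).astype(np.uint8)*255,(392,190,460,245),"tray")
P=np.array([onz(t,*p,.025)[:2] for p in cv2.boxPoints(rt)]);print(P,P.mean(0),np.linalg.norm(P-np.roll(P,1,0),axis=1))
# slot: reddish inside the board
m=(S>90).astype(np.uint8)*255
c,rr=rect(m,(318,148,350,170),"slot")
M=cv2.moments(c);u,v=M['m10']/M['m00'],M['m01']/M['m00'];print("slotc",u,v,onz(t,u,v,.115))
# board corners
c,rb=rect(((S<40)&(V>150)).astype(np.uint8)*255,(250,95,412,212),"board")
h=cv2.convexHull(c);ap=cv2.approxPolyDP(h,4,True)[:,0];print(ap.tolist())
E
```

```text
stand ((264.5702819824219, 240.801513671875), (39.59523010253906, 30.47207260131836), 4.23639440536499) 1116.5
[[0.4188 0.216 ]
 [0.4948 0.2115]
 [0.4877 0.1116]
 [0.4121 0.1166]] [0.4533 0.1639]
tray ((425.4486389160156, 217.61302185058594), (38.270057678222656, 52.445526123046875), 87.87889862060547) 1905.5
[[ 0.5582 -0.1736]
 [ 0.5631 -0.3049]
 [ 0.4671 -0.3066]
 [ 0.4617 -0.1761]] [ 0.5125 -0.2403] [0.0965 0.1314 0.096  0.1306]
slot ((333.4038391113281, 159.0192413330078), (5.687368392944336, 17.258220672607422), 78.69007110595703) 56.0
slotc 333.33035714285717 159.07440476190476 [ 0.6466 -0.0081  0.115 ]
board ((336.4977722167969, 154.65565490722656), (115.41765594482422, 145.7071990966797), 78.31063079833984) 11568.5
[[400, 102], [403, 185], [349, 211], [273, 204], [257, 123], [340, 95]]
```

```bash
python3 - <<'E'
from h import *
t=shot("top");s=shot("scene")
T=lambda x,y:((x+.5)/3-.5+210,(y+.5)/3-.5+90)
Sc=lambda x,y:((x+.5)/2.8-.5+170,(y+.5)/2.8-.5+130)
for z in(.05,.06,.065,.07):
    a,b=onz(t,*T(192,346),z),onz(t,*T(585,290),z);print(z,np.linalg.norm(a-b),np.degrees(np.arctan2(*(b-a)[:2])),(a+b)/2)
for z in(.16,.17,.18,.19):
    a,b=onz(t,*T(140,100),z),onz(t,*T(574,35),z);print(z,np.linalg.norm(a-b),np.degrees(np.arctan2(*(b-a)[:2])),(a+b)/2)
# spout end corners
for z in(.05,.06): print("spout",onz(t,*T(381,433),z),onz(t,*T(428,428),z))
def tri(pt,ps):
    o1,d1=ray(t,*pt);o2,d2=ray(s,*ps);d1/=np.linalg.norm(d1);d2/=np.linalg.norm(d2)
    k=np.linalg.lstsq(np.c_[d1,-d2],o2-o1,rcond=None)[0];p,q=o1+k[0]*d1,o2+k[1]*d2;return (p+q)/2,np.linalg.norm(p-q)
# board corners scene: right-low, left-low hidden; upper-right(+y up) , 
print("bd +y up",tri(T(140,100),Sc(458,322)))
print("bd +y low",tri(T(192,346),Sc(539,257)))
crop(t,240,222,295,262,14,"t_stand");crop(s,355,175,425,240,11,"s_stand")
crop(t,315,145,355,173,18,"t_slot");crop(t,325,185,365,245,9,"t_spout")
crop(t,395,190,460,245,12,"t_tray")
E
```

```text
0.05 0.32807354770396385 171.85828579667307 [ 0.5659 -0.0222  0.05  ]
0.06 0.3245337151084253 171.85828579667307 [ 0.5652 -0.022   0.06  ]
0.065 0.32276379881065625 171.85828579667307 [ 0.5648 -0.0219  0.065 ]
0.07 0.32099388251288696 171.85828579667307 [ 0.5645 -0.0218  0.07  ]
0.16 0.32441187365909235 171.78840994345478 [0.7439 0.0032 0.16  ]
0.17 0.3204401574049111 171.7884099434548 [0.7409 0.0032 0.17  ]
0.18 0.3164684411507299 171.7884099434548 [0.738  0.0031 0.18  ]
0.19 0.31249672489654867 171.78840994345484 [0.735 0.003 0.19 ]
spout [ 0.4712 -0.0167  0.05  ] [ 0.4754 -0.0552  0.05  ]
spout [ 0.4715 -0.0165  0.06  ] [ 0.4757 -0.0547  0.06  ]
bd +y up (array([0.7186, 0.1618, 0.1684]), np.float64(0.0005586622836447044))
bd +y low (array([0.5418, 0.137 , 0.0696]), np.float64(0.000283195587970875))
```

View pics/t_stand.png

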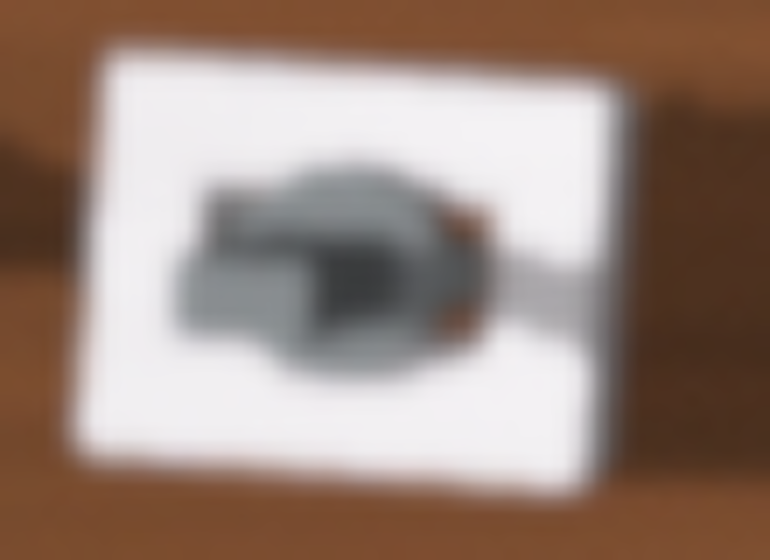

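View pics/s_stand.png

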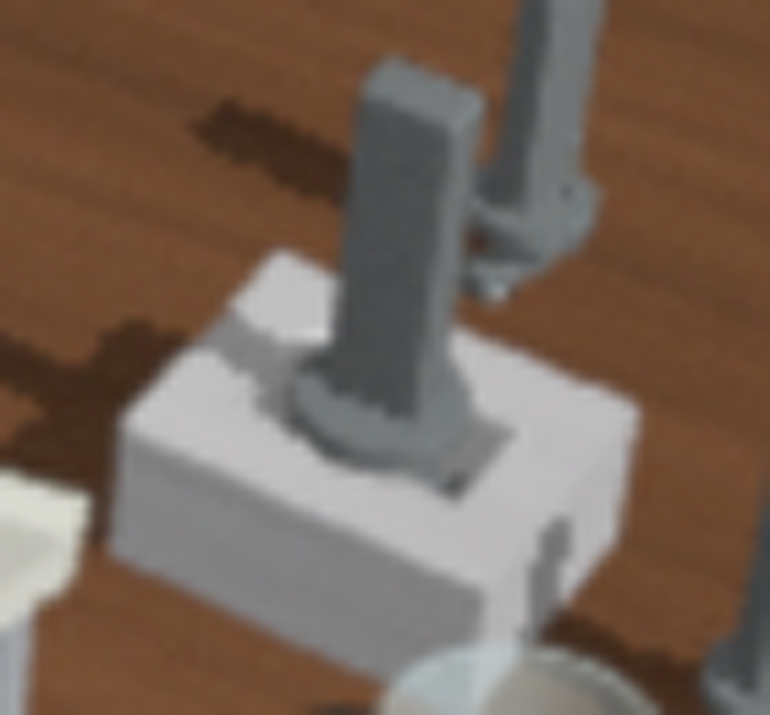

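View pics/t_slot.png

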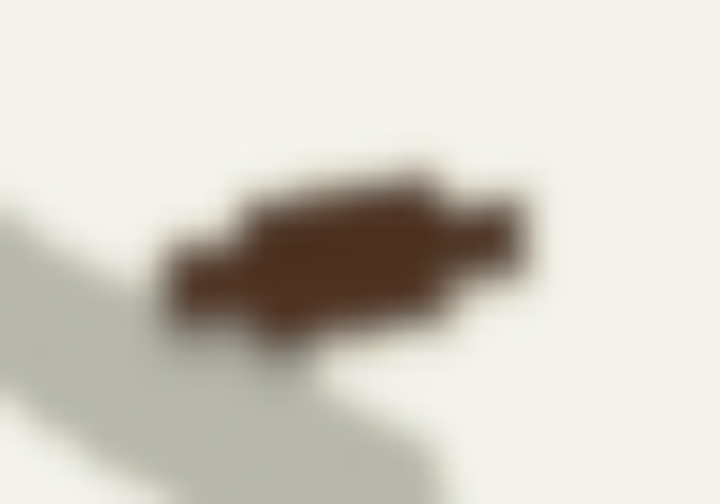

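View pics/t_spout.png

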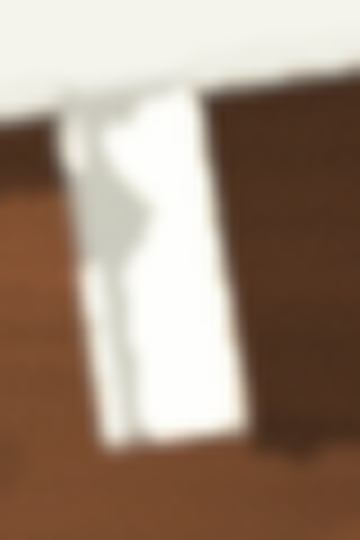

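View pics/t_tray.png

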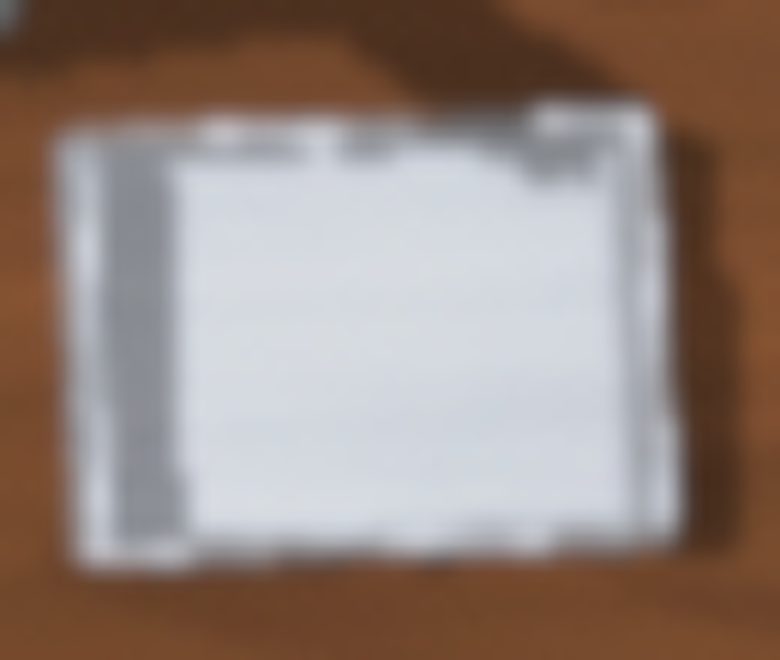

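```bash
cat >> h.py <<'E'
def tri(t,s,pt,ps):
    o1,d1=ray(t,*pt);o2,d2=ray(s,*ps);d1=d1/np.linalg.norm(d1);d2=d2/np.linalg.norm(d2)
    k=np.linalg.lstsq(np.c_[d1,-d2],o2-o1,rcond=None)[0];p,q=o1+k[0]*d1,o2+k[1]*d2;return (p+q)/2,np.linalg.norm(p-q)
def ux(x0,y0,k): return lambda x,y:((x+.5)/k-.5+x0,(y+.5)/k-.5+y0)
E
python3 - <<'E'
from h import *
t=shot("top");s=shot("scene")
T=ux(240,222,14);S=ux(355,175,11)
C=np.array([onz(t,*T(*p),.04)[:2] for p in[(105,48),(622,85),(588,492),(75,460)]]);print(C,C.mean(0))
d=C-np.roll(C,-1,0);print(np.linalg.norm(d,axis=1),np.degrees(np.arctan2(d[:,1],d[:,0])))
C2=np.array([onz(s,*S(*p),.04)[:2] for p in[(283,250),(640,410),(485,600),(120,418)]]);print(C2,C2.mean(0))
d=C2-np.roll(C2,-1,0);print(np.linalg.norm(d,axis=1),np.degrees(np.arctan2(d[:,1],d[:,0])))
print("pegtop",tri(t,s,T(245,297),S(425,97)))
print("pegtop z",onz(t,*T(245,297),.133),onz(s,*S(425,97),.133))
T=ux(395,190,12)
C=np.array([onz(t,*T(*p),.025)[:2] for p in[(58,130),(655,100),(680,545),(78,570)]]);print("tray",C,C.mean(0))
d=C-np.roll(C,-1,0);print(np.linalg.norm(d,axis=1),np.degrees(np.arctan2(d[:,1],d[:,0])))
crop(s,255,190,310,225,14,"s_slot");crop(s,280,175,335,215,14,"s_spout")
E
```

```text
[[0.4927 0.2087]
 [0.4864 0.1153]
 [0.414  0.1207]
 [0.4191 0.213 ]] [0.453  0.1644]
[0.0936 0.0726 0.0924 0.0737] [ 86.1108  -4.3342 -93.1956 176.621 ]
[[0.4133 0.1228]
 [0.4207 0.2132]
 [0.4925 0.2084]
 [0.4824 0.1168]] [0.4522 0.1653]
[0.0907 0.0719 0.0922 0.0694] [-94.7259 176.2239  83.7411  -4.9746]
pegtop (array([0.4529, 0.1653, 0.1313]), np.float64(0.0016533355355156805))
pegtop z [0.4534 0.1642 0.133 ] [0.4543 0.1666 0.133 ]
tray [[ 0.5558 -0.1757]
 [ 0.5622 -0.3003]
 [ 0.4691 -0.3037]
 [ 0.4634 -0.1789]] [ 0.5126 -0.2397]
[0.1248 0.0932 0.125  0.0925] [  92.9284    2.0929  -87.3904 -178.0363]
```

View pics/s_slot.png

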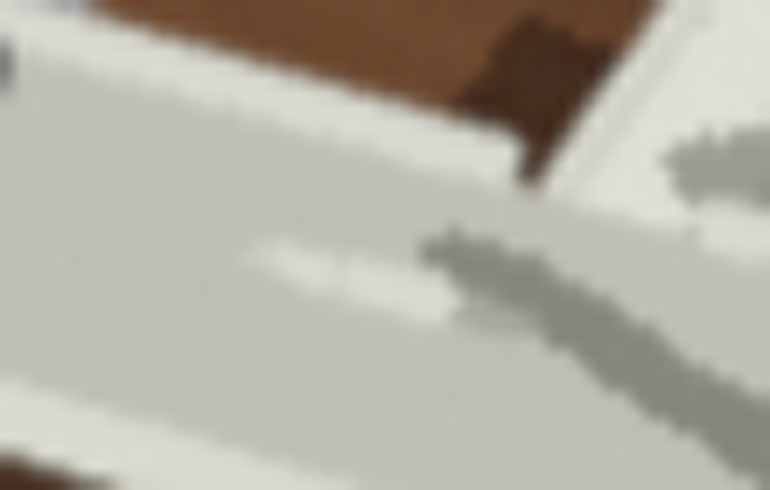

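View pics/s_spout.png

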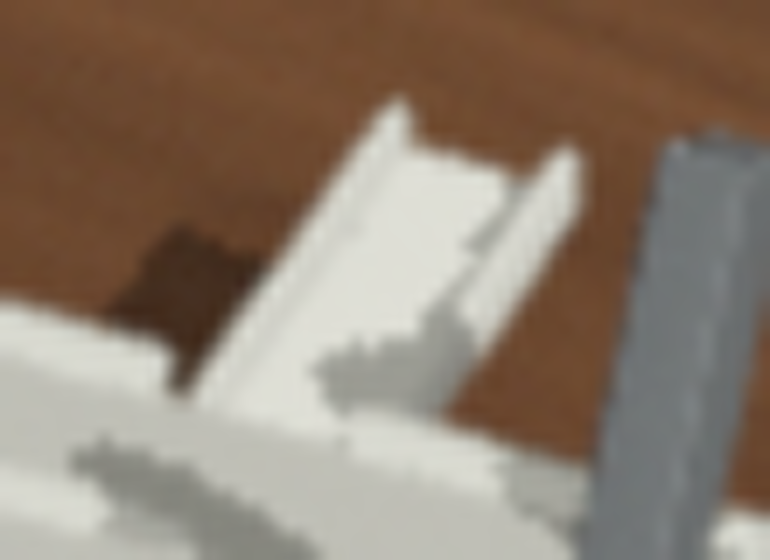

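>>> drive_tool(moves="0.028 0.05 0 0 0; 0.028 0.05 0 0 0; 0.028 0.05 0 0 0; 0.028 0.05 0 0 0; 0.028 0.05 0 0 0; 0.028 0.05 0 0 0; 0.028 0.05 0 0 0; 0.028 0.05 0 0 0; 0.0076 0.052 0 -2.9 0; 0.0076 0.052 0 -2.9 0; 0.0076 0.052 0 -2.9 0; 0.0076 0.052 0 -2.9 0; 0.0076 0.052 0 -2.9 0; 0.0076 0.052 0 -2.9 0; 0.0076 0.052 0 -2.9 0; 0 0 0 0 0; 0 0 0 0 0", newtons=30)

```text
time: 2.58
ee_pos: [0.4528, 0.1637, 0.2334]
eef_rot: [-0.707, 0.025, 0.707, 0.024]
ft_force: [-0.2, -0.6, 0.8]
width: 0.087
```

```bash
cat >> h.py <<'E'
from scipy.spatial.transform import Rotation as R
def st():
    s=r.read_state();M=R.from_quat(s["eef_rot"]).as_matrix();a=np.degrees(np.arctan2(M[1,1],M[0,1]))%180
    print("t",round(s["time"],2),"pos",s["ee_pos"],"jaw",round(a,2),"xax",M[:,0],"F",s["ft_force"],"w",round(s["width"],4),"q",s["joint_positions"])
    return s
E
python3 - <<'E'
from h import *
st()
t=shot("top");s=shot("scene")
def rect(c,yaw=8.1):
    y=np.radians(yaw);X=np.array([np.cos(y),np.sin(y),0]);Y=np.array([-X[1],X[0],0]);a=np.radians(32)
    bx=X*np.cos(a)+[0,0,np.sin(a)];return [c+bx*i*.0085+Y*j*.0245 for i in(-1,1) for j in(-1,1)]
P=rect(np.array([.6445,-.0093,.115]))
crop(s,255,190,310,225,14,"s_slot2",[proj(s,p) for p in P])
crop(s,340,100,440,240,4,"s_peg2")
E
```

```text
t 2.58 pos [0.4528 0.1637 0.2334] jaw 86.04 xax [-0.0004 -0.0004 -1.    ] F [-0.1964 -0.6039  0.7616] w 0.087 q [ 0.4591  0.0854 -0.9299  1.7873  0.0711  1.3044 -2.1277]
```

View pics/s_slot2.png

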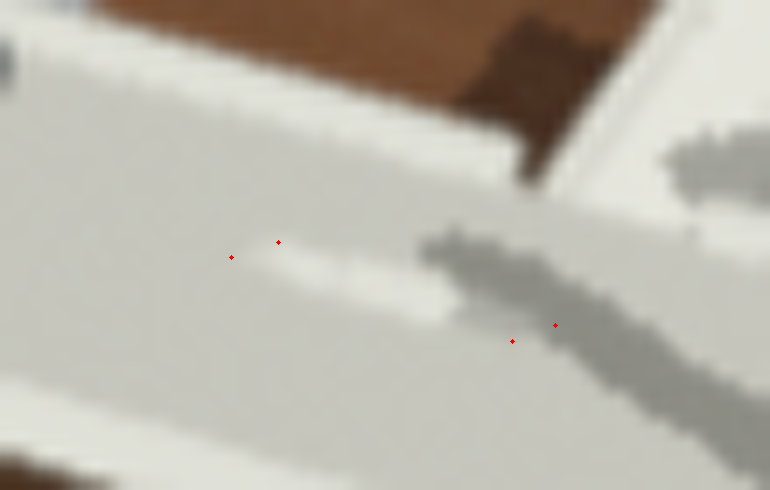

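View pics/s_peg2.png

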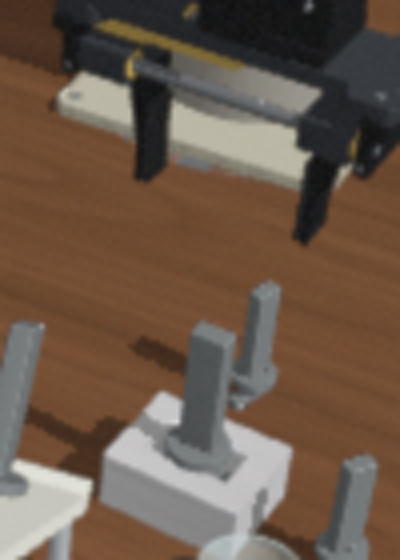

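>>> drive_tool(moves="0 0.0012 -0.045 0 0.2; 0 0 -0.045 0 0.3; 0 0 -0.028 0 0.5; 0 0 0 0 1; 0 0 0 0 1; 0 0 0 0 1; 0 0 0 0 1; 0 0 0 0 1; 0 0 0 0 1", newtons=25)

```text
time: 3.8
ee_pos: [0.4534, 0.1654, 0.1164]
eef_rot: [0.707, -0.025, -0.706, -0.025]
ft_force: [-1.0, -0.9, 7.2]
width: 0.0238
```

```bash
python3 - <<'E'
from h import *
st()
s=shot("scene")
crop(s,340,100,440,240,4,"s_peg3")
E
```

```text
t 3.8 pos [0.4534 0.1654 0.1164] jaw 86.01 xax [ 0.0013 -0.0003 -1.    ] F [-0.9996 -0.8823  7.1886] w 0.0238 q [ 0.3951  0.2341 -0.9149  1.9313  0.2116  1.0743 -2.2487]
```

View pics/s_peg3.png

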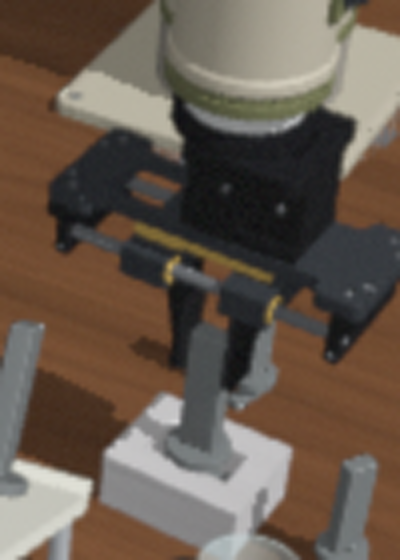

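>>> drive_tool(moves="0 0 0.008 0 1; 0 0 0.007 0 1; 0 0 0 0 1; -0.0075 0.0005 0 0 1; -0.007 0.0005 0 0 1; -0.0069 0.0005 -0.0001 0 1; -0.0069 0.0005 -0.0008 0 1; -0.0068 0.0005 -0.0013 0 1; -0.0067 0.0005 -0.0018 0 1; -0.0066 0.0005 -0.0022 0 1; -0.0064 0.0005 -0.0026 0 1; -0.0063 0.0005 -0.0031 0 1; 0 0 0 0 1; 0 0 0 0 1", newtons=15)

```text
time: 5.6
ee_pos: [0.3915, 0.1699, 0.1186]
eef_rot: [-0.706, 0.025, 0.707, 0.025]
ft_force: [-0.4, -0.5, -0.8]
width: 0.024
```

```bash
python3 - <<'E'
from h import *
st()
s=shot("scene")
crop(s,340,100,440,240,4,"s_peg4")
E
```

```text
t 5.6 pos [0.3915 0.1699 0.1186] jaw 86.02 xax [-0.0007 -0.0001 -1.    ] F [-0.4114 -0.5001 -0.7715] w 0.024 q [ 0.4431  0.0704 -0.9661  2.055   0.0666  1.0482 -2.1954]
```

View pics/s_peg4.png

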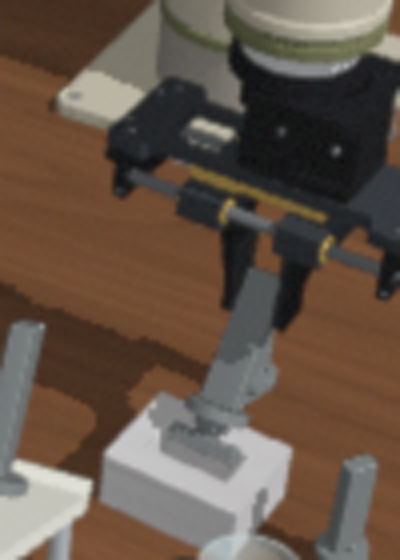

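>>> drive_tool(moves="0 0 0.02 0 1; 0 0 0.045 0 1; 0 0 0.046 0 1; 0.012 -0.045 0 3 1; 0.012 -0.048 0 3 1; 0.012 -0.048 0 3 1; 0.012 -0.049 0 3.1 1; 0.043 0 0 0 1; 0.043 0 0 0 1; 0.042 0 0 0 1; 0 0 0 0 1; 0 0 0 0 1", newtons=50)

```text
time: 7.15
ee_pos: [0.5673, -0.0198, 0.2292]
eef_rot: [-0.705, -0.05, 0.706, -0.05]
ft_force: [0.2, -0.2, 0.2]
width: 0.0235
```

```bash
python3 - <<'E'
from h import *
st()
s=shot("scene");t=shot("top")
crop(s,220,80,370,240,5*.75,"s_peg5");crop(t,250,130,420,280,4,"t_peg5")
E
```

```text
t 7.15 pos [ 0.5673 -0.0198  0.2292] jaw 98.14 xax [-0.0013  0.0006 -1.    ] F [ 0.1528 -0.1952  0.1607] w 0.0235 q [ 0.5472  0.2841 -0.7069  1.5921  0.1875  1.3362 -1.6126]
```

View pics/s_peg5.png

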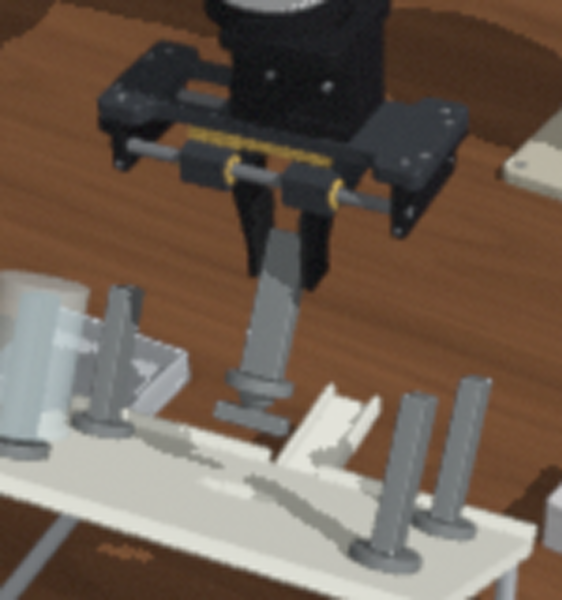

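View pics/t_peg5.png

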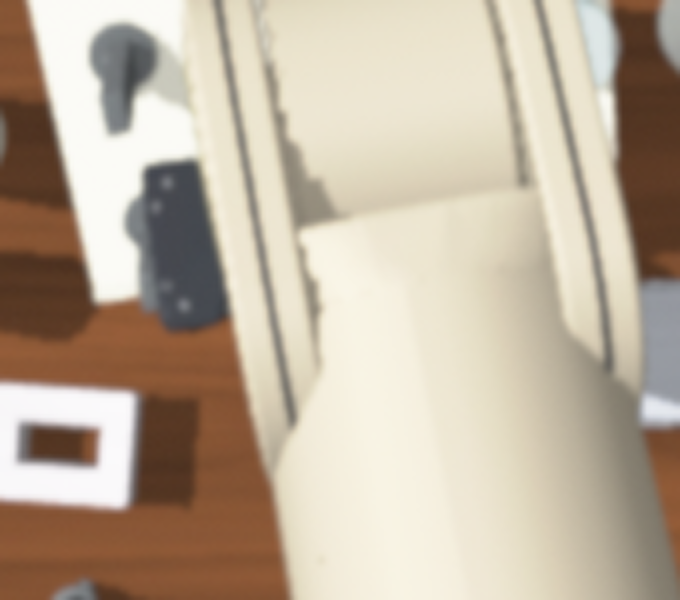

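```bash
python3 - <<'E'
from h import *
s=shot("scene");st()
y=np.radians(8.1);X=np.array([np.cos(y),np.sin(y),0]);Z=np.array([0,0,1.])
G=r.read_state()["ee_pos"]+[0,0,.008]
crp=lambda p:((proj(s,p)-[220,80]+.5)*3.75-.5)
for th in(22,26,29,32,35):
    a=np.radians(th);u=-X*np.sin(a)+Z*np.cos(a)
    print(th,"collar top c",crp(G-u*.0764),"bar",crp(G-u*.1014),"top",crp(G+u*.0086))
E
python3 - <<'E'
from h import *
s=shot("scene");crop(s,270,130,305,200,8,"s_peg6")
E
```

```text
t 7.3 pos [ 0.5672 -0.0202  0.2301] jaw 98.11 xax [ 0.0003 -0.0008 -1.    ] F [ 0.1666 -0.2289 -1.4492] w 0.0235 q [ 0.5478  0.2819 -0.707   1.5927  0.1877  1.336  -1.6127]
22 collar top c [269.4872 372.0295] bar [264.195  411.6896] top [288.1882 231.8811]
26 collar top c [265.6838 373.9774] bar [259.1506 414.4997] top [288.6171 231.7316]
29 collar top c [262.8712 375.0507] bar [255.4094 416.1066] top [288.9309 231.6667]
32 collar top c [260.1014 375.7844] bar [251.7152 417.273 ] top [289.2371 231.6424]
35 collar top c [257.3821 376.173 ] bar [248.0784 417.9895] top [289.5348 231.6588]
```

View pics/s_peg6.png

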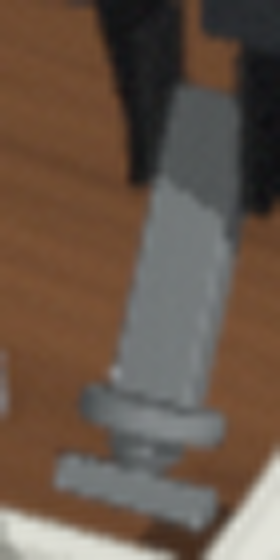

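>>> drive_tool(moves="0.009 0.001 -0.014 0 1; 0.0095 0.0015 -0.014 0 1; 0 0 0 0 1; 0 0 0 0 1")

```text
time: 7.85
ee_pos: [0.5862, -0.0174, 0.2015]
eef_rot: [-0.705, -0.05, 0.705, -0.05]
ft_force: [-0.2, -1.0, -1.0]
width: 0.0237
```

```bash
python3 - <<'E'
from h import *
st()
s=shot("scene")
crop(s,250,150,330,230,8,"s_peg7")
E
```

```text
t 7.85 pos [ 0.5862 -0.0174  0.2015] jaw 98.14 xax [-0.0005  0.0003 -1.    ] F [-0.2178 -1.0455 -0.9534] w 0.0237 q [ 0.5168  0.3468 -0.6971  1.5814  0.2283  1.2972 -1.6418]
```

View pics/s_peg7.png

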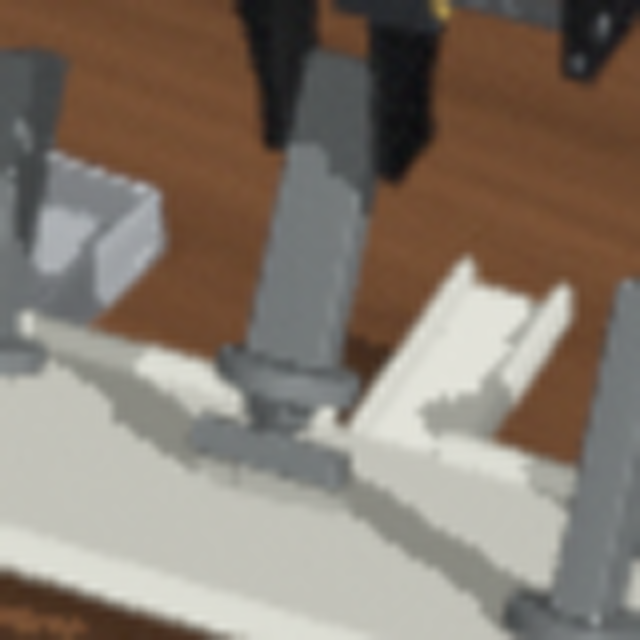

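>>> drive_tool(moves="0.0026 0.0003 -0.0042 0 1; 0.0026 0.0004 -0.0042 0 1; 0.0026 0.0003 -0.0043 0 1; 0 0 0 0 1")

```text
time: 8.4
ee_pos: [0.5939, -0.0166, 0.1884]
eef_rot: [-0.705, -0.05, 0.706, -0.05]
ft_force: [0.8, -0.0, -0.8]
width: 0.0234
```

```bash
python3 - <<'E'
from h import *
st()
s=shot("scene")
crop(s,250,150,330,230,8,"s_peg8")
E
```

```text
t 8.4 pos [ 0.5939 -0.0166  0.1884] jaw 98.12 xax [-0.0007  0.0001 -1.    ] F [ 0.783  -0.0401 -0.8097] w 0.0234 q [ 0.5037  0.3743 -0.6913  1.5772  0.2455  1.2797 -1.6536]
```

View pics/s_peg8.png

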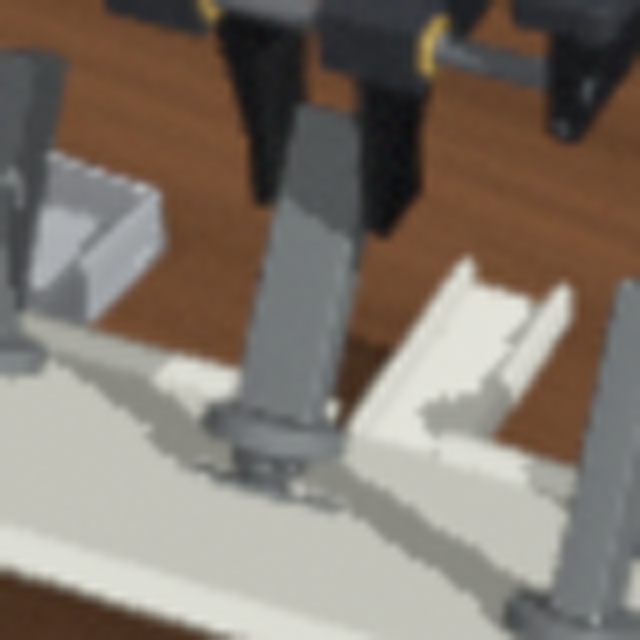

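>>> drive_tool(moves="0.0022 0.0003 -0.0035 0 1; 0.0022 0.0003 -0.0035 0 1; 0.0016 0.0002 -0.0025 0 1; 0 0 0 0 1")

```text
time: 8.95
ee_pos: [0.6001, -0.0158, 0.1793]
eef_rot: [-0.705, -0.05, 0.705, -0.05]
ft_force: [0.3, -0.6, 0.1]
width: 0.0232
```

```bash
python3 - <<'E'
from h import *
st()
s=shot("scene")
crop(s,250,150,330,230,8,"s_peg9")
E
```

```text
t 8.95 pos [ 0.6001 -0.0158  0.1793] jaw 98.12 xax [-0.0001  0.0001 -1.    ] F [ 0.2816 -0.5762  0.0758] w 0.0232 q [ 0.4936  0.3946 -0.6867  1.5723  0.2582  1.2675 -1.6621]
```

View pics/s_peg9.png

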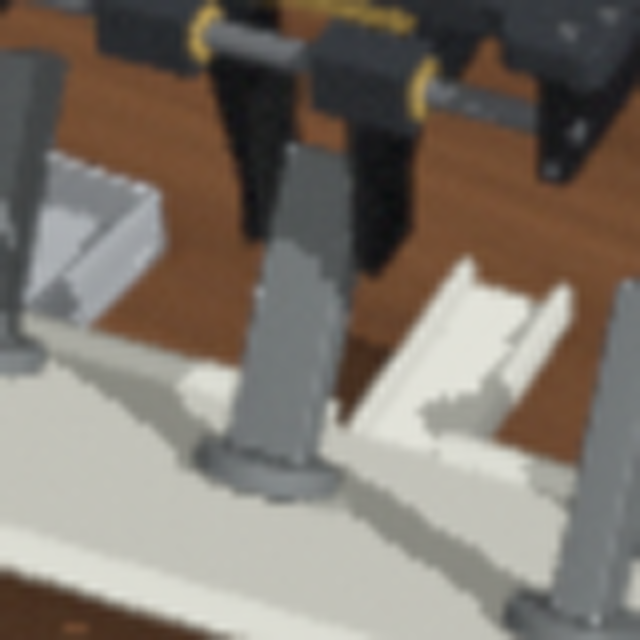

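>>> drive_tool(moves="0.0008 0.0001 -0.0012 0 1; 0.0007 0.0001 -0.0012 0 1; 0 0 0 0 1", newtons=30)

```text
time: 9.38
ee_pos: [0.6012, -0.0157, 0.1792]
eef_rot: [-0.705, -0.05, 0.705, -0.05]
ft_force: [-10.5, -1.1, 18.3]
width: 0.0236
```

```bash
python3 - <<'E'
from h import *
st()
s=shot("scene")
crop(s,250,150,330,230,8,"s_peg10")
E
```

```text
t 9.38 pos [ 0.6012 -0.0157  0.1792] jaw 98.11 xax [-0.0001 -0.0012 -1.    ] F [-10.5329  -1.122   18.2572] w 0.0236 q [ 0.4914  0.3971 -0.6862  1.5696  0.2608  1.2685 -1.6641]
```

View pics/s_peg10.png

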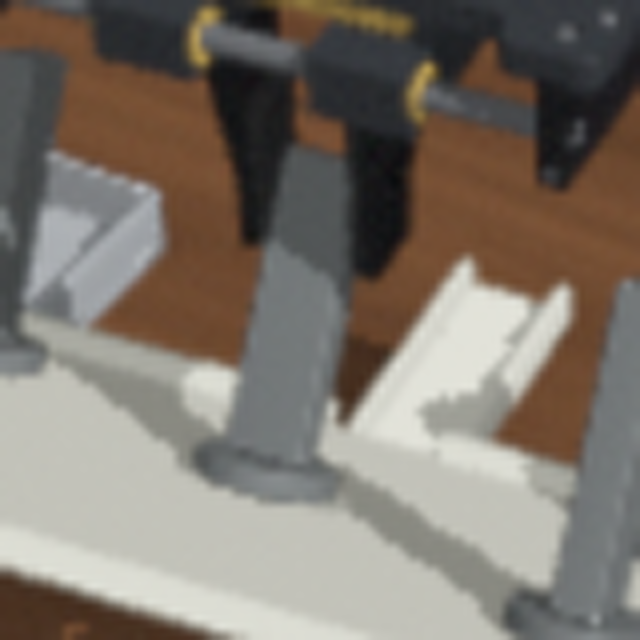

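>>> drive_tool(moves="-0.0007 -0.0001 0.0012 0 0.8; 0 0 0 0 0.5; 0 0 0 0 0.25; 0 0 0 0 0.25; 0 0 0 -10 0.25; 0 0 0 -10 0.25; 0 0 0 -10 0.25; 0 0 0 -10 0.25; 0 0 0 -10 0.25; 0 0 0 0 0.25", newtons=8)

```text
time: 10.68
ee_pos: [0.6008, -0.0156, 0.1782]
eef_rot: [-0.661, 0.252, 0.661, 0.252]
ft_force: [-0.2, -1.0, 0.1]
width: 0.0653
```

```bash
python3 - <<'E'
from h import *
st()
s=shot("scene");t=shot("top")
crop(s,230,110,340,220,6,"s_peg11")
E
```

```text
t 10.68 pos [ 0.6008 -0.0156  0.1782] jaw 48.19 xax [-0.0001 -0.0003 -1.    ] F [-0.1556 -0.9584  0.1186] w 0.0653 q [ 0.3868  0.3673 -0.5459  1.5774  0.1979  1.2525 -2.4922]
```

View pics/s_peg11.png

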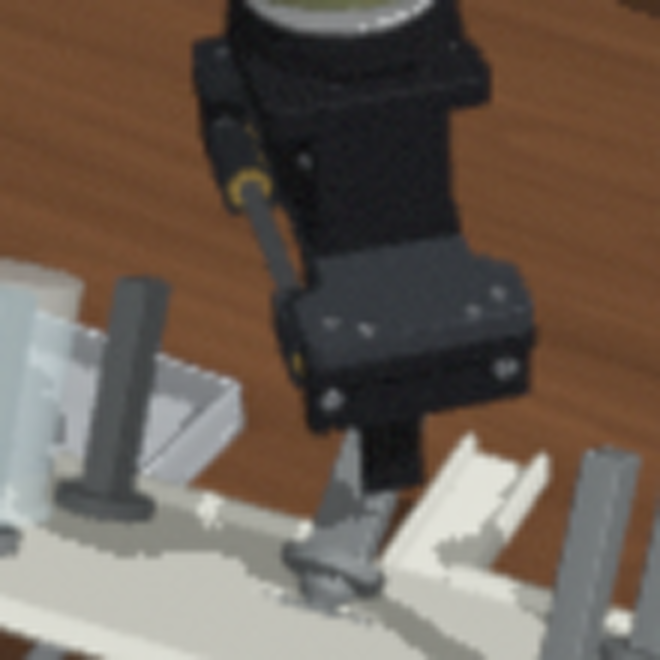

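>>> drive_tool(moves="0 0 0 10 0.25; 0 0 0 10 0.25; 0 0 0 10 0.25; 0 0 0 10 0.25; 0 0 0 10 0.25; 0 0 0 0 0.25")

```text
time: 11.52
ee_pos: [0.6008, -0.0159, 0.1782]
eef_rot: [-0.705, -0.051, 0.705, -0.05]
ft_force: [0.3, 0.6, -0.2]
width: 0.0655
```

```bash
python3 - <<'E'
from h import *
st()
s=shot("scene")
crop(s,245,120,335,230,6,"s_peg12")
E
```

```text
t 11.53 pos [ 0.6008 -0.0159  0.1782] jaw 98.19 xax [-0.0001  0.0003 -1.    ] F [ 0.3066  0.5884 -0.1542] w 0.0655 q [ 0.4918  0.3968 -0.6847  1.5718  0.2588  1.2658 -1.6608]
```

View pics/s_peg12.png

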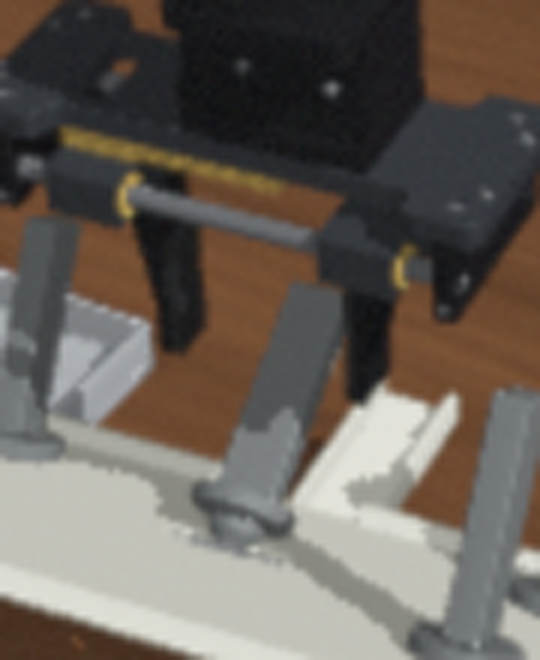

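```bash
python3 - <<'E'
from h import *
s=shot("scene")
y=np.radians(8.1);X=np.array([np.cos(y),np.sin(y),0]);Y=np.array([-X[1],X[0],0])
S=np.array([.6445,-.0093,.115])
def pl(px,off=0):
    o,d=ray(s,*px);k=((S+Y*off-o)@Y)/(d@Y);p=o+k*d;q=p-S;return round(q@X*1000,1),round(q[2]*1000,1)
U=ux(245,120,6)
for n,p in(("topmid",(320,292)),("topR",(342,297)),("topL",(298,288)),("collar mid",(243,505)),("boss",(235,530))):
    print(n,pl(U(*p)))
E
```

```text
topmid (np.float64(-83.1), np.float64(57.6))
topR (np.float64(-101.5), np.float64(42.1))
topL (np.float64(-65.4), np.float64(72.1))
collar mid (np.float64(-13.1), np.float64(8.6))
boss (np.float64(-5.8), np.float64(2.3))
```

>>> drive_tool(moves="-0.0135 -0.002 0 0 0.25; -0.0135 -0.0019 -0.007 0 0.25; 0 0 -0.014 0 0.25; 0 0 0 0 0.5; 0 0 0 0 0.7; 0 0 0 0 1; 0 0 0 0 1; 0 0 0 0 1", newtons=10)

```text
time: 12.62
ee_pos: [0.5739, -0.0196, 0.1574]
eef_rot: [0.705, 0.05, -0.705, 0.05]
ft_force: [0.6, 0.2, -0.1]
width: 0.0237
```

```bash
python3 - <<'E'
from h import *
st()
s=shot("scene")
crop(s,245,120,335,230,6,"s_peg13")
E
```

```text
t 12.62 pos [ 0.5739 -0.0196  0.1574] jaw 98.12 xax [ 0.0002 -0.0001 -1.    ] F [ 0.6236  0.2417 -0.0693] w 0.0237 q [ 0.5247  0.3558 -0.6906  1.6674  0.24    1.2049 -1.6508]
```

View pics/s_peg13.png

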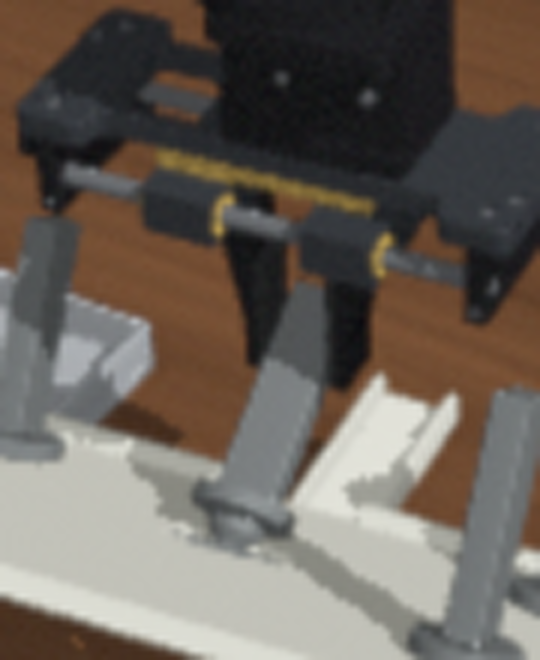

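>>> drive_tool(moves="0.0046 0.0006 0.004 0 1; 0.0046 0.0007 0.004 0 1; 0.0047 0.0007 0.0025 0 1; 0.0047 0.0006 0.0023 0 1; 0.0053 0.0008 0.0022 0 1; 0.0054 0.0008 0.002 0 1; 0 0 0 0 1", newtons=10)

```text
time: 13.55
ee_pos: [0.6039, -0.0153, 0.1747]
eef_rot: [0.706, 0.05, -0.705, 0.05]
ft_force: [-1.5, -0.4, 4.2]
width: 0.024
```

```bash
python3 - <<'E'
from h import *
st()
s=shot("scene")
crop(s,245,120,335,230,6,"s_peg14")
E
```

```text
t 13.55 pos [ 0.6039 -0.0153  0.1747] jaw 98.12 xax [ 0.0012  0.0001 -1.    ] F [-1.4866 -0.3851  4.2198] w 0.024 q [ 0.4866  0.4051 -0.6822  1.5689  0.2641  1.2605 -1.6658]
```

View pics/s_peg14.png

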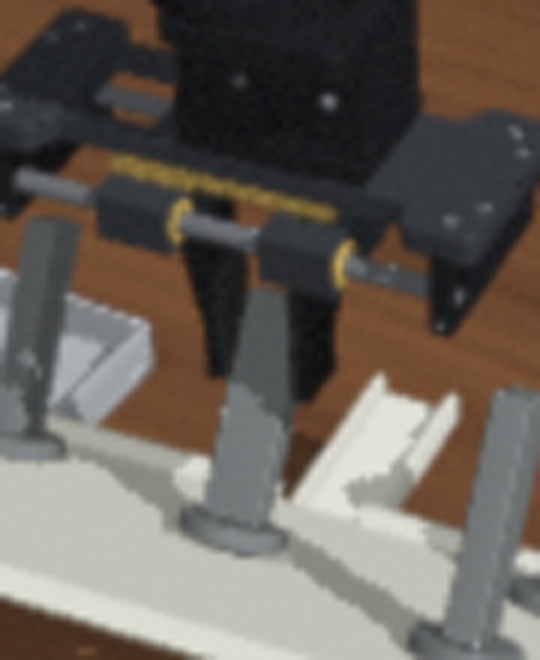

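>>> drive_tool(moves="0.0004 0 -0.0006 0 1; 0 0 0 0 1; 0 0 0 -5 1; 0 0 0 -5 1; 0 0 0 -5 1; 0 0 0 0 1", newtons=18)

```text
time: 14.35
ee_pos: [0.6042, -0.0145, 0.1743]
eef_rot: [0.707, -0.042, -0.705, -0.042]
ft_force: [1.7, 2.1, 4.9]
width: 0.0255
```

```bash
python3 - <<'E'
from h import *
print(st()["torque"])
s=shot("scene")
crop(s,245,120,335,230,6,"s_peg15")
E
```

```text
t 14.35 pos [ 0.6042 -0.0145  0.1743] jaw 83.21 xax [ 0.002   0.0009 -1.    ] F [1.6508 2.1187 4.8561] w 0.0255 q [ 0.454   0.3954 -0.6392  1.5711  0.2437  1.254  -1.9133]
[ 0.9957 -0.3107  0.4029]
```

View pics/s_peg15.png

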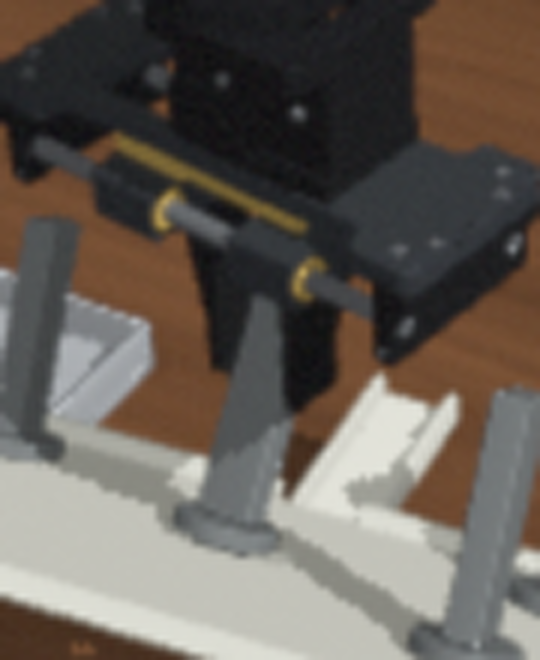

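>>> drive_tool(moves="0 0 0 -5 1; 0 0 0 -5 1; 0 0 0 -5 1; 0 0 0 0 1", newtons=18)

```text
time: 14.9
ee_pos: [0.6042, -0.0146, 0.1744]
eef_rot: [0.695, -0.133, -0.694, -0.134]
ft_force: [1.2, 2.7, 7.0]
width: 0.0287
```

```bash
python3 - <<'E'
from h import *
print(st()["torque"])
s=shot("scene")
crop(s,245,120,335,230,6,"s_peg16")
E
```

```text
t 14.9 pos [ 0.6042 -0.0146  0.1744] jaw 68.23 xax [ 0.0021  0.0008 -1.    ] F [1.2046 2.7322 6.9918] w 0.0287 q [ 0.4225  0.3863 -0.597   1.5725  0.2246  1.2501 -2.1615]
[ 1.1952 -0.3114  0.7145]
```

View pics/s_peg16.png

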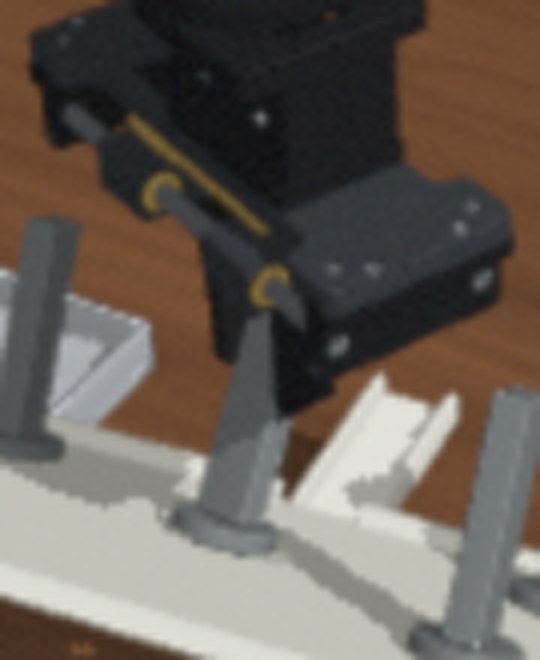

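>>> drive_tool(moves="0 0 0 7.5 1; 0 0 0 7.5 1; 0 0 0 7.5 1; 0 0 0 7.5 1; 0 0 0 0 1", newtons=8)

```text
time: 15.58
ee_pos: [0.6032, -0.016, 0.173]
eef_rot: [-0.705, -0.05, 0.706, -0.05]
ft_force: [0.6, 0.5, -0.6]
width: 0.0237
```

```bash
python3 - <<'E'
from h import *
print(st()["torque"])
s=shot("scene")
crop(s,265,155,305,220,9,"s_peg17")
y=np.radians(8.1);X=np.array([np.cos(y),np.sin(y),0]);Z=np.array([0,0,1.]);S=np.array([.6445,-.0093,.115])
for th in(22,27,32,37):
    a=np.radians(th);u=-X*np.sin(a)+Z*np.cos(a);n=X*np.cos(a)+Z*np.sin(a)
    c=lambda p:((proj(s,p)-[265,155]+.5)*9-.5).round()
    print(th,"top",c(S+u*.093),"blade base",c(S+u*.008),"far collar edge",c(S+n*.02))
E
```

```text
t 15.57 pos [ 0.6032 -0.016   0.173 ] jaw 98.12 xax [-0.001  -0.0002 -1.    ] F [ 0.5794  0.5105 -0.5769] w 0.0237 q [ 0.4867  0.4065 -0.681   1.5707  0.2646  1.2596 -1.6653]
[ 0.0407 -0.0757  0.004 ]
22 top [209. 143.] blade base [166. 472.] far collar edge [126. 527.]
27 top [223. 136.] blade base [168. 471.] far collar edge [127. 521.]
32 top [237. 133.] blade base [169. 471.] far collar edge [128. 514.]
37 top [250. 132.] blade base [170. 470.] far collar edge [130. 507.]
```

View pics/s_peg17.png

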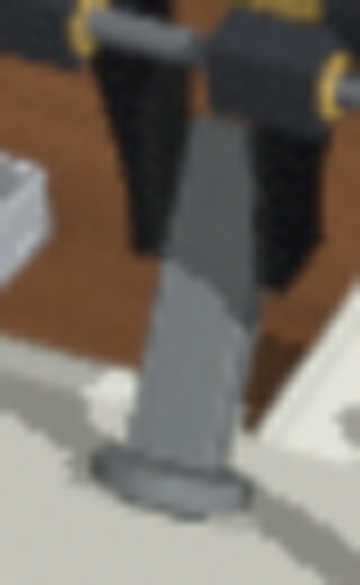

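```bash
python3 - <<'E'
from h import *
s=shot("scene")
y=np.radians(8.1);X=np.array([np.cos(y),np.sin(y),0]);Y=np.array([-X[1],X[0],0]);Z=np.array([0,0,1.]);S=np.array([.6445,-.0093,.115])
def box(B,th,bl=False):
    a=np.radians(th);u=-X*np.sin(a)+Z*np.cos(a);n=X*np.cos(a)+Z*np.sin(a)
    return [proj(s,B+u*h+n*i*.007+Y*j*.012) for h in(.008,.093) for i in(-1,1) for j in(-1,1)]
a=np.radians(32);bx=X*np.cos(a)+Z*np.sin(a)
P=[]
for i,j in((.060,.115),(-.045,.115),(-.045,-.115)): P+=box(S+bx*i+Y*j,32)
crop(s,230,140,380,240,5.3,"s_fix",P)
crop(s,265,155,305,220,9,"s_a",box(S,32));crop(s,265,155,305,220,9,"s_b",box(S,24))
E
```

```text
(no output)
```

View pics/s_fix.png

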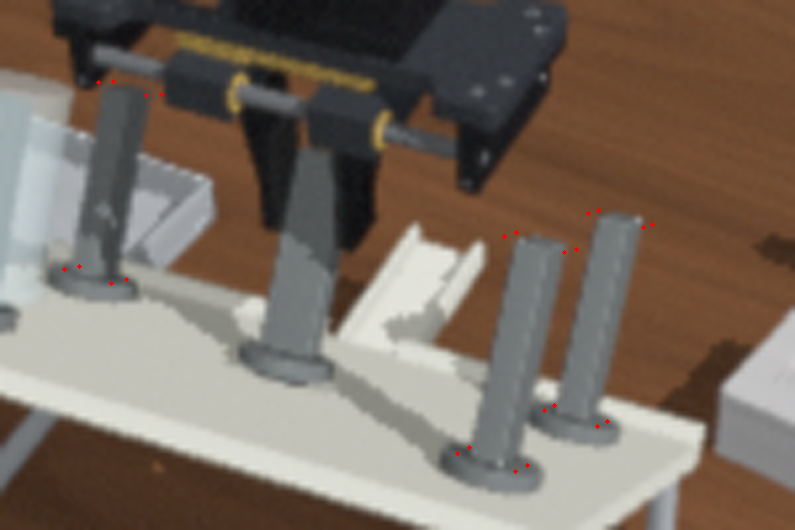

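View pics/s_a.png

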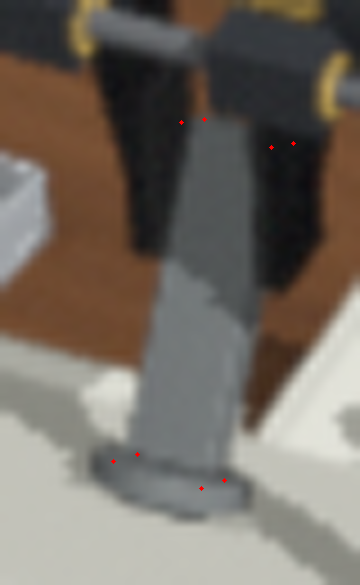

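View pics/s_b.png

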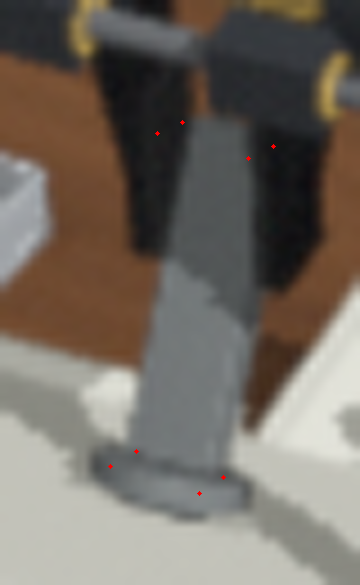

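>>> drive_tool(moves="-0.003 -0.0004 -0.0005 0 1; -0.003 -0.0004 -0.0005 0 1; -0.003 -0.0004 -0.001 0 1; -0.003 -0.0004 -0.001 0 1; 0 0 0 0 1", newtons=6)

```text
time: 16.3
ee_pos: [0.5912, -0.0171, 0.1706]
eef_rot: [-0.705, -0.05, 0.705, -0.05]
ft_force: [0.3, 1.5, -0.7]
width: 0.0241
```

```bash
cat >> h.py <<'E'
def chk(name):
    print(st()["torque"]);s=shot("scene")
    y=np.radians(8.1);X=np.array([np.cos(y),np.sin(y),0]);Y=np.array([-X[1],X[0],0]);Z=np.array([0,0,1.]);S=np.array([.6445,-.0093,.115])
    a=np.radians(32);u=-X*np.sin(a)+Z*np.cos(a);n=X*np.cos(a)+Z*np.sin(a)
    P=[proj(s,S+u*.093),proj(s,S+u*.008)]+[proj(s,S+.02*(n*np.cos(k)+Y*np.sin(k))) for k in np.arange(-2,2.01,.25)]
    crop(s,260,145,315,220,8,name,P)
E
python3 -c "
from h import *
chk('s_18')"
```

```text
t 16.3 pos [ 0.5912 -0.0171  0.1706] jaw 98.11 xax [-0.0003 -0.0003 -1.    ] F [ 0.3055  1.4842 -0.7459] w 0.0241 q [ 0.5024  0.3819 -0.6857  1.6064  0.252   1.2441 -1.6587]
[ 0.0174 -0.077  -0.0009]
```

View pics/s_18.png

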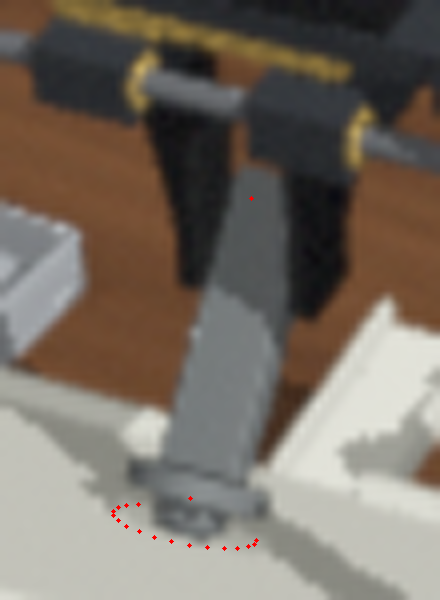

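>>> drive_tool(moves="0.0012 0.0002 -0.002 0 1; 0.0012 0.0002 -0.002 0 1; 0.0012 0.0001 -0.002 0 1; 0 0 0 0 1", newtons=6)

```text
time: 16.85
ee_pos: [0.5952, -0.0166, 0.165]
eef_rot: [-0.705, -0.05, 0.705, -0.05]
ft_force: [-1.4, -0.3, 4.5]
width: 0.0238
```

```bash
python3 -c "
from h import *
chk('s_19')"
```

```text
t 16.85 pos [ 0.5952 -0.0166  0.165 ] jaw 98.11 xax [-0.0001 -0.0003 -1.    ] F [-1.417  -0.3038  4.4966] w 0.0238 q [ 0.4957  0.3953 -0.6826  1.6024  0.2603  1.237  -1.6643]
[-0.1359  0.5016  0.0307]
```

View pics/s_19.png

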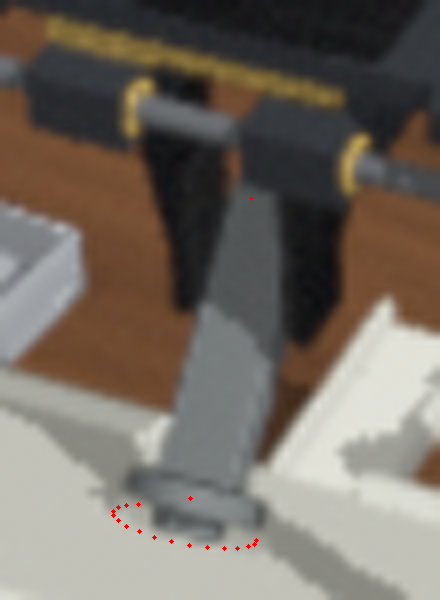

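>>> drive_tool(moves="0.002 0.0003 0 0 1; 0.002 0.0003 -0.0005 0 1; 0.002 0.0003 -0.0005 0 1; 0 0 0 0 1", newtons=6)

```text
time: 17.4
ee_pos: [0.6014, -0.0157, 0.1642]
eef_rot: [0.705, 0.05, -0.705, 0.05]
ft_force: [-1.8, -0.6, 7.4]
width: 0.024
```

```bash
python3 -c "
from h import *
chk('s_20')"
```

```text
t 17.4 pos [ 0.6014 -0.0157  0.1642] jaw 98.11 xax [ 0.0003 -0.0003 -1.    ] F [-1.8342 -0.5568  7.3727] w 0.024 q [ 0.4869  0.409  -0.6797  1.5871  0.2678  1.2404 -1.669 ]
[-0.0673  0.4685  0.0119]
```

View pics/s_20.png

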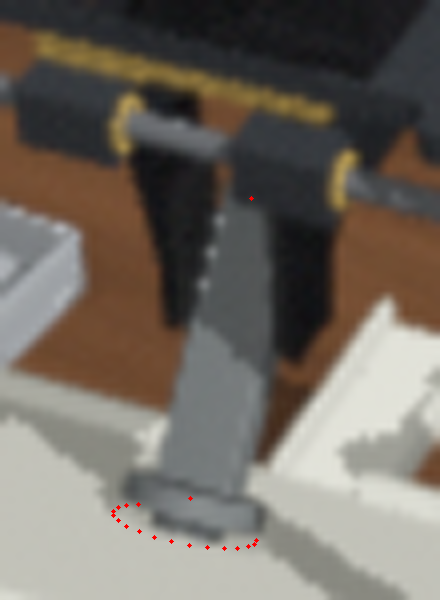

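```bash
python3 -c "
from h import *
s=shot('scene');crop(s,268,160,308,220,10,'s_21');t=shot('top');crop(t,300,130,370,200,8,'t_21')"
```

```text
(no output)
```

View pics/s_21.png

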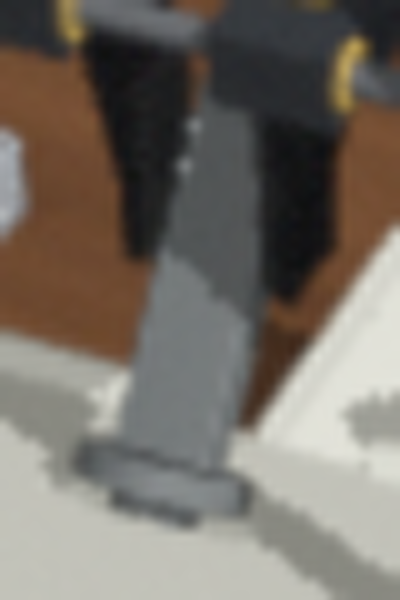

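>>> drive_tool(moves="0 0 0 0 1; 0.0015 0.0002 -0.001 0 1; 0.0015 0.0002 -0.001 0 1; 0.0015 0.0002 -0.001 0 1; 0 0 0 0 1", newtons=20)

```text
time: 18.18
ee_pos: [0.6063, -0.015, 0.1635]
eef_rot: [0.706, 0.05, -0.705, 0.05]
ft_force: [-9.5, -1.2, 23.9]
width: 0.0237
```

```bash
python3 -c "
from h import *
st()
s=shot('scene');crop(s,268,160,308,220,10,'s_22')"
```

```text
t 18.18 pos [ 0.6063 -0.015   0.1635] jaw 98.11 xax [ 0.002  -0.0011 -1.    ] F [-9.5447 -1.199  23.8871] w 0.0237 q [ 0.4802  0.4189 -0.6776  1.5761  0.2743  1.2415 -1.6732]
```

View pics/s_22.png

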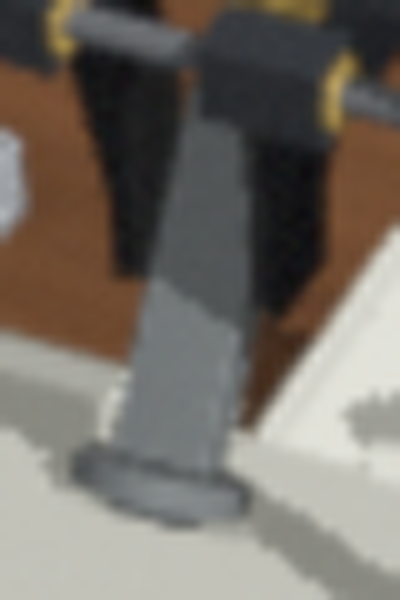

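```bash
python3 - <<'E'
from h import *
s=shot("scene")
y=np.radians(8.1);X=np.array([np.cos(y),np.sin(y),0]);Y=np.array([-X[1],X[0],0]);Z=np.array([0,0,1.]);S=np.array([.6445,-.0093,.115])
a=np.radians(32);u=-X*np.sin(a)+Z*np.cos(a);n=X*np.cos(a)+Z*np.sin(a)
P=[]
for i,j in((.060,.115),(-.045,.115),(-.045,-.115),(0,0)):
    P+=[proj(s,S+n*i+Y*j+.02*(n*np.cos(k)+Y*np.sin(k))) for k in np.arange(-2,2.01,.25)]
crop(s,235,180,355,240,6.6,"s_ring",P)
E
```

```text
(no output)
```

View pics/s_ring.png

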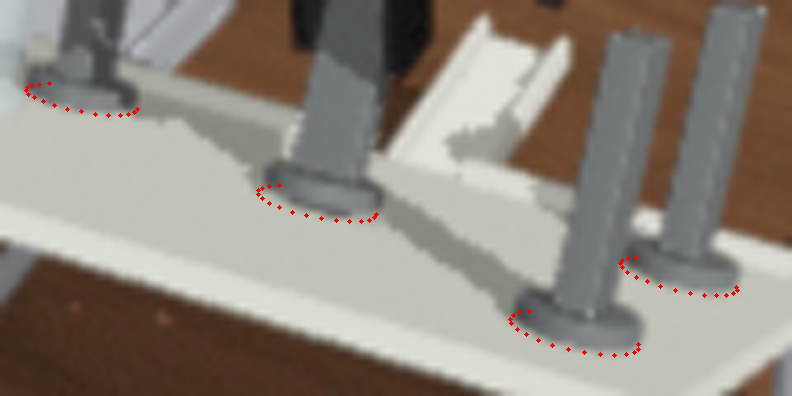

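>>> drive_tool(moves="0 0 0 -5 1; 0 0 0 -5 1; 0 0 0 -5 1; 0 0 0 0 1", newtons=25)

```text
time: 18.77
ee_pos: [0.6064, -0.0126, 0.163]
eef_rot: [0.707, -0.041, -0.705, -0.043]
ft_force: [-6.3, 3.4, 17.9]
width: 0.0253
```

```bash
python3 -c "
from h import *
print(st()['torque'])
s=shot('scene');crop(s,268,160,308,220,10,'s_23')"
```

```text
t 18.77 pos [ 0.6064 -0.0126  0.163 ] jaw 83.19 xax [ 0.0025  0.0017 -1.    ] F [-6.331   3.4129 17.9055] w 0.0253 q [ 0.4464  0.4088 -0.6346  1.5786  0.2509  1.2346 -1.921 ]
[1.4591 1.4689 0.5779]
```

View pics/s_23.png

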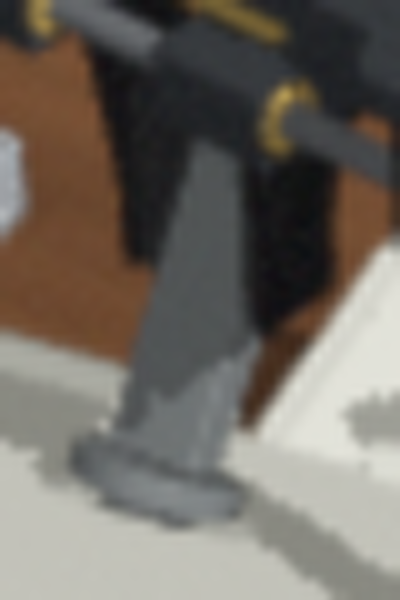

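>>> drive_tool(moves="0 0 0 -5 1; 0 0 0 -5 1; 0 0 0 -5 1; 0 0 0 0 1", newtons=35)

```text
time: 19.32
ee_pos: [0.6065, -0.0118, 0.1622]
eef_rot: [0.695, -0.132, -0.694, -0.134]
ft_force: [-1.9, 5.8, 10.3]
width: 0.028
```

```bash
python3 -c "
from h import *
print(st()['torque'])
s=shot('scene');crop(s,268,160,308,220,10,'s_24')"
```

```text
t 19.32 pos [ 0.6065 -0.0118  0.1622] jaw 68.32 xax [ 0.0025  0.0028 -1.    ] F [-1.9283  5.7889 10.3474] w 0.028 q [ 0.4136  0.4004 -0.5918  1.581   0.2303  1.2284 -2.1678]
[2.3602 0.6215 1.7113]
```

View pics/s_24.png

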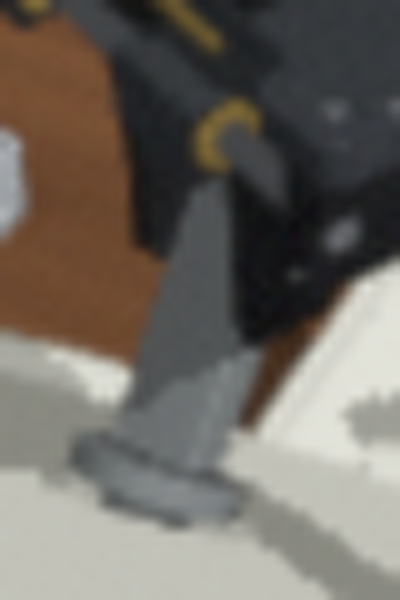

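>>> drive_tool(moves="0 0 0 7.5 1; 0 0 0 7.5 1; 0 0 0 7.5 1; 0 0 0 7.5 1; 0.0004 0 -0.0006 0 1; 0.0004 0 -0.0006 0 1; 0 0 0 0 1", newtons=8)

```text
time: 20.25
ee_pos: [0.6066, -0.0147, 0.1601]
eef_rot: [0.706, 0.049, -0.705, 0.049]
ft_force: [-3.2, 0.8, 6.3]
width: 0.0243
```

```bash
python3 -c "
from h import *
print(st()['torque'])
s=shot('scene');crop(s,268,160,308,220,10,'s_25')"
```

```text
t 20.25 pos [ 0.6066 -0.0147  0.1601] jaw 97.92 xax [ 0.0005  0.0001 -1.    ] F [-3.218   0.8032  6.2875] w 0.0243 q [ 0.4778  0.4233 -0.675   1.5775  0.2751  1.2373 -1.6771]
[0.1602 0.671  0.033 ]
```

View pics/s_25.png

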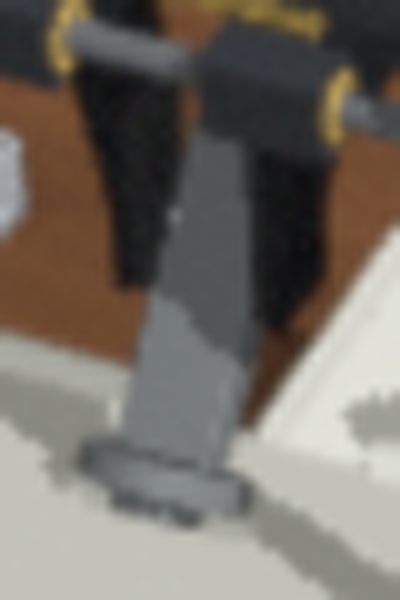

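>>> drive_tool(moves="-0.0004 0 0.0006 0 0.6; 0 0 0 0 0.3; 0 0 0 0 0.25; 0 0 0 0 0.25; 0 0 0 0 0.25", newtons=8)

```text
time: 20.92
ee_pos: [0.606, -0.015, 0.16]
eef_rot: [-0.705, -0.05, 0.705, -0.05]
ft_force: [-0.2, 0.1, -0.5]
width: 0.0625
```

```bash
python3 -c "
from h import *
st()
s=shot('scene');crop(s,258,150,318,225,8,'s_26')"
```

```text
t 20.93 pos [ 0.606 -0.015  0.16 ] jaw 98.1 xax [-0. -0. -1.] F [-0.2234  0.0676 -0.5352] w 0.0625 q [ 0.479   0.4226 -0.6754  1.5788  0.2748  1.2373 -1.6734]
```

View pics/s_26.png

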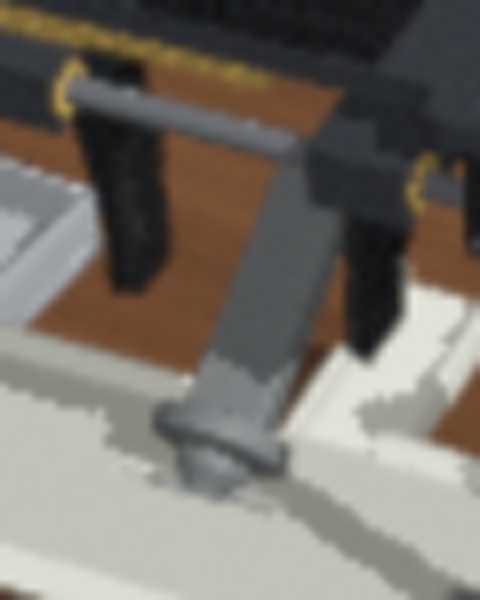

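>>> drive_tool(moves="0 0 0.018 0 0.3; -0.0145 -0.002 0 0 0.3; -0.0145 -0.002 0 0 0.3; -0.0147 -0.002 0 0 0.3; 0 0 0 0 0.3", newtons=15)

```text
time: 21.6
ee_pos: [0.5624, -0.0212, 0.1795]
eef_rot: [0.706, 0.05, -0.705, 0.05]
ft_force: [0.1, 0.3, -0.1]
width: 0.0606
```

```bash
python3 -c "
from h import *
st()
s=shot('scene');crop(s,258,150,318,225,8,'s_27')"
```

```text
t 21.6 pos [ 0.5624 -0.0212  0.1795] jaw 98.1 xax [ 0.0014 -0.001  -1.    ] F [ 0.1094  0.2815 -0.0942] w 0.0606 q [ 0.546   0.3085 -0.6997  1.6727  0.2098  1.2355 -1.6291]
```

View pics/s_27.png

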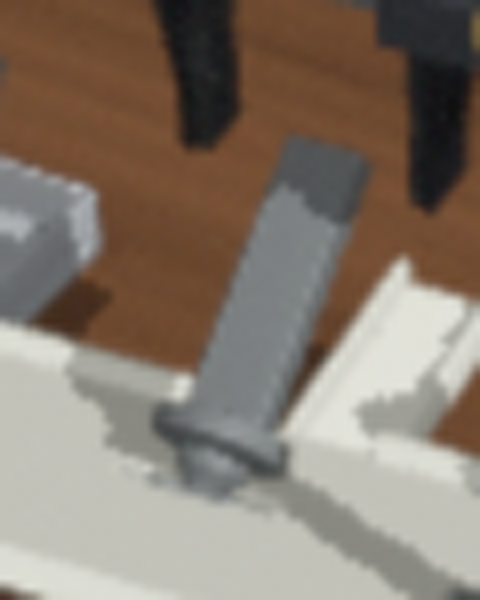

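```bash
python3 - <<'E'
from h import *
s=shot("scene")
y=np.radians(8.1);X=np.array([np.cos(y),np.sin(y),0]);Y=np.array([-X[1],X[0],0])
S=np.array([.6445,-.0093,.115])
def pl(px,off=0):
    o,d=ray(s,*px);k=((S+Y*off-o)@Y)/(d@Y);p=o+k*d;q=p-S;return round(q@X*1000,1),round(q[2]*1000,1)
U=ux(258,150,8)
print("end upper edge mid",pl(U(327,152)),"corners",pl(U(290,140),-.012),pl(U(366,163),.012),"blade base front",pl(U(235,413)),"tips mid",pl(U(316,177)))
T=r.read_state()["ee_pos"]-S
for dx in(-9.5,0,9.5): print((proj(s,S+T+X*dx/1000-[0,0,.011])-[258,150]+.5)*8)
E
```

```text
end upper edge mid (np.float64(-85.6), np.float64(55.0)) corners (np.float64(-86.6), np.float64(54.9)) (np.float64(-85.8), np.float64(54.6)) blade base front (np.float64(-22.4), np.float64(8.6)) tips mid (np.float64(-78.2), np.float64(51.4))
[336.5992 145.4663]
[322.206  164.5293]
[307.6337 183.8294]
```

>>> drive_tool(moves="-0.003 -0.0004 -0.003 0 0.3; 0 0 -0.003 0 0.5; 0 0 0 0 1; 0 0 0 0 1; 0 0 0 0 1; 0 0 0 0 1", newtons=20)

```text
time: 22.45
ee_pos: [0.5594, -0.0214, 0.1721]
eef_rot: [0.705, 0.05, -0.705, 0.05]
ft_force: [0.5, 0.7, 0.3]
width: 0.0237
```

```bash
python3 -c "
from h import *
st()
s=shot('scene');crop(s,258,150,318,225,8,'s_28')"
```

```text
t 22.45 pos [ 0.5594 -0.0214  0.1721] jaw 98.12 xax [ 0.0001 -0.0001 -1.    ] F [0.5244 0.7277 0.2562] w 0.0237 q [ 0.548   0.3093 -0.6991  1.6879  0.2101  1.221  -1.6293]
```

View pics/s_28.png

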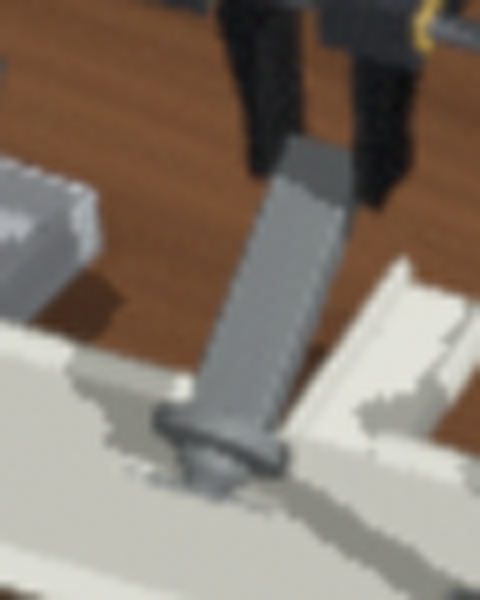

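```bash
python3 - <<'E'
from h import *
from scipy.optimize import least_squares
s=shot("scene")
y=np.radians(8.1);X=np.array([np.cos(y),np.sin(y),0]);Y=np.array([-X[1],X[0],0]);Z=np.array([0,0,1.])
S=np.array([.6445,-.0093,.115]);U=ux(258,150,8)
ob=np.array([U(290,138),U(366,163),U(197,400),U(268,428)])-[.45,-.76]
def f(p,full=False):
    B=S+X*p[0]+Y*p[1]+Z*p[2];a=p[3];u=-X*np.sin(a)+Z*np.cos(a);n=X*np.cos(a)+Z*np.sin(a)
    P=[B+u*h+n*.007+Y*j*.012 for h,j in((.093,-1),(.093,1),(.008,-1),(.008,1))]
    return (np.array([proj(s,q) for q in P])-ob).ravel()
q=least_squares(f,[-.01,0,.005,.9],x_scale=[.01,.01,.01,.1])
p=q.x;a=p[3];u=np.array([-np.sin(a),np.cos(a)])
print(p*[1000,1000,1000,57.3],f(p))
b=np.array([p[0],p[2]])*1000;R32=lambda v:(v@[.848,.53],v@[-.53,.848])
print("collar along/normal",R32(b),"bar",R32(b-17*u),"end",b+93*u)
# constrained y=0
g=lambda v:f([v[0],0,v[1],v[2]]);q=least_squares(g,[-.01,.005,.9]);p=q.x;a=p[2];u=np.array([-np.sin(a),np.cos(a)]);b=p[:2]*1000
print("y0",b,a*57.3,R32(b),"bar",R32(b-17*u),"end",b+93*u,g(p))
E
```

```text
[-60.0851 -24.4359 -46.2718  55.2518] [ 0.2414  0.3204 -0.1841 -0.381  -0.1524  0.4436  0.0965 -0.3788]
collar along/normal (np.float64(-75.47626141944843), np.float64(-7.393402258205834)) bar (np.float64(-68.76769632005711), np.float64(-23.013783505385064)) end [-136.4962    6.7409]
y0 [-11.5761   0.2152] 59.97841449943803 (np.float64(-9.702463776289544), np.float64(6.317756558578356)) bar (np.float64(-1.7296549585588907), np.float64(-8.696752276409098)) end [-92.0953  46.7517] [ 0.8657 -0.275   0.9983 -0.8327 -1.1725  0.9119 -0.3047  0.2766]
```

>>> drive_tool(moves="0.0061 0.0009 0.0056 0 1; 0.0061 0.0009 0.0056 0 1; 0.0076 0.0011 0.0053 0 1; 0.0076 0.0011 0.0053 0 1; 0.0076 0.0011 0.0042 0 1; 0.0076 0.0011 0.0042 0 1; 0 0 0 0 1", newtons=15)

```text
time: 23.42
ee_pos: [0.6025, -0.015, 0.2024]
eef_rot: [0.705, 0.05, -0.705, 0.05]
ft_force: [0.0, 0.0, -1.6]
width: 0.0237
```

```bash
python3 -c "
from h import *
st()
s=shot('scene');crop(s,258,150,318,225,8,'s_29')"
```

```text
t 23.43 pos [ 0.6025 -0.015   0.2024] jaw 98.13 xax [ 0.0005  0.0003 -1.    ] F [ 0.0352  0.0421 -1.571 ] w 0.0237 q [ 0.4918  0.3816 -0.6889  1.5375  0.2473  1.311  -1.6544]
```

View pics/s_29.png

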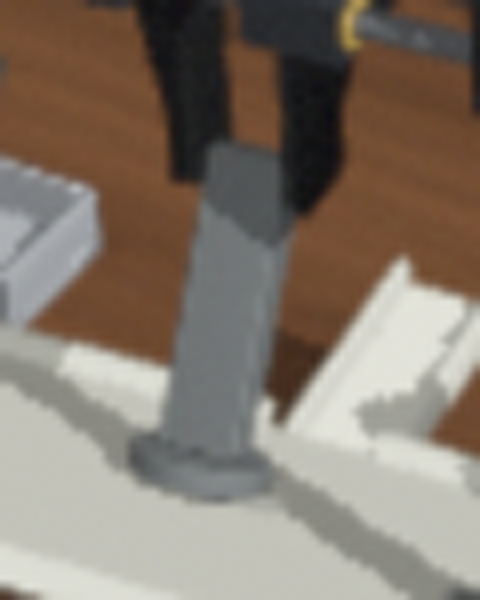

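```bash
cat >> h.py <<'E'
from scipy.optimize import least_squares
def fit(c,x0,y0,k,cor,th0=.6):
    y=np.radians(8.1);X=np.array([np.cos(y),np.sin(y),0]);Y=np.array([-X[1],X[0],0]);Z=np.array([0,0,1.])
    S=np.array([.6445,-.0093,.115]);U=ux(x0,y0,k);ob=np.array([U(*p) for p in cor])-[.45,-.76]
    def g(v):
        B=S+X*v[0]+Z*v[1];a=v[2];u=-X*np.sin(a)+Z*np.cos(a);n=X*np.cos(a)+Z*np.sin(a)
        P=[B+u*h+n*.007+Y*j*.012 for h,j in((.093,-1),(.093,1),(.008,-1),(.008,1))]
        return (np.array([proj(c,q) for q in P])-ob).ravel()
    p=least_squares(g,[-.005,.005,th0]).x;b=p[:2]*1000
    print("collar along %.1f normal %.1f tilt %.1f"%(b@[.848,.53],b@[-.53,.848],p[2]*57.3),"res",g(p))
E
python3 -c "
from h import *
s=shot('scene')
fit(s,258,150,8,[(208,143),(281,160),(163,440),(243,455)])
fit(s,258,150,8,[(210,146),(278,165),(163,435),(243,450)])"
```

```text
collar along -2.6 normal 3.3 tilt 23.5 res [-0.4963 -0.3031  0.5199  0.3021  0.0934 -0.5199 -0.084   0.5253]
collar along -4.2 normal 3.8 tilt 21.6 res [-1.0177 -0.5622  0.6338 -0.2029  0.3872 -0.1001  0.1998  0.94  ]
```

>>> drive_tool(moves="-0.0031 -0.0004 -0.002 0 1; -0.0031 -0.0005 -0.0025 0 1; -0.0031 -0.0004 -0.003 0 1; 0 0 0 0 1", newtons=15)

```text
time: 24.02
ee_pos: [0.5924, -0.0167, 0.1947]
eef_rot: [0.705, 0.05, -0.705, 0.05]
ft_force: [1.9, 0.7, -1.2]
width: 0.0237
```

```bash
python3 -c "
from h import *
st()
s=shot('scene');crop(s,258,150,318,225,8,'s_30')"
```

```text
t 24.02 pos [ 0.5924 -0.0167  0.1947] jaw 98.11 xax [ 0.0001 -0.0003 -1.    ] F [ 1.8686  0.7066 -1.2406] w 0.0237 q [ 0.5055  0.365  -0.6915  1.5743  0.2396  1.2888 -1.6499]
```

View pics/s_30.png

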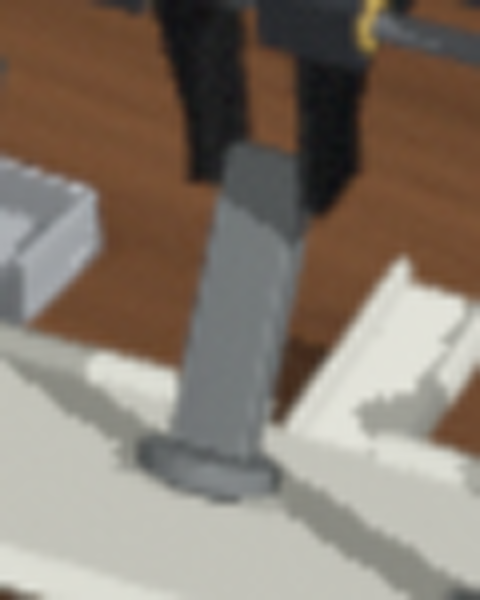

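```bash
python3 -c "
from h import *
s=shot('scene')
fit(s,258,150,8,[(228,143),(301,158),(176,437),(255,457)])
y=np.radians(8.1);X=np.array([np.cos(y),np.sin(y),0]);Y=np.array([-X[1],X[0],0]);Z=np.array([0,0,1.]);S=np.array([.6445,-.0093,.115]);a=np.radians(32);u=-X*np.sin(a)+Z*np.cos(a);n=X*np.cos(a)+Z*np.sin(a)
P=[proj(s,S+u*h+n*.007*i+Y*.012*j)+[.45,-.76] for h in(.008,.093) for i in (1,) for j in(-1,1)]+[proj(s,S+.02*(n*np.cos(k)+Y*np.sin(k)))+[.45,-.76] for k in np.arange(-2,2.01,.25)]
crop(s,258,150,318,225,8,'s_31',P)"
```

```text
collar along -11.1 normal 1.7 tilt 26.7 res [-0.4437 -0.419   0.4613  0.4004  0.0682 -0.1856 -0.0543  0.2101]
```

View pics/s_31.png

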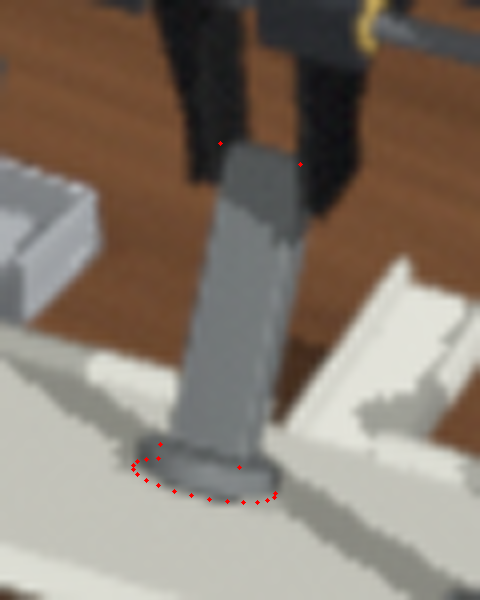

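```bash
cat >> h.py <<'E'
def fit2(c,x0,y0,k,cor,al=-.002,bias=(.45,-.76)):
    y=np.radians(8.1);X=np.array([np.cos(y),np.sin(y),0]);Y=np.array([-X[1],X[0],0]);Z=np.array([0,0,1.])
    S=np.array([.6445,-.0093,.115]);U=ux(x0,y0,k);ob=np.array([U(*p) for p in cor])-bias
    a0=np.radians(32);u0=-X*np.sin(a0)+Z*np.cos(a0);n0=X*np.cos(a0)+Z*np.sin(a0)
    def g(v):
        a,ro,ya=v[2:];u=-X*np.sin(a)+Z*np.cos(a);n=X*np.cos(a)+Z*np.sin(a)
        M=np.c_[n,Y,u]@R.from_euler("xz",[ro,ya]).as_matrix()
        B=S+n0*al+Y*v[0]+u0*v[1]
        P=[B+M@[.007,j*.012,h] for h,j in((.093,-1),(.093,1),(.008,-1),(.008,1))]
        return (np.array([proj(c,q) for q in P])-ob).ravel()
    p=least_squares(g,[0,0,.55,0,0],x_scale=[.003,.003,.1,.1,.1]).x
    print("y %.1f normal %.1f tilt %.1f roll %.1f yaw %.1f"%(*(p[:2]*1000),*(p[2:]*57.3)),"res",g(p).round(2))
E
python3 -c "
from h import *
s=shot('scene')
for al in(-.004,-.002,0): fit2(s,258,150,8,[(228,143),(301,158),(176,437),(255,457)],al)"
```

```text
y 3.4 normal 3.0 tilt 27.1 roll 0.4 yaw -3.0 res [-0.41 -0.62  0.32  0.22  0.18 -0.03 -0.11  0.44]
y 4.2 normal 3.6 tilt 26.6 roll 0.2 yaw -2.9 res [-0.43 -0.65  0.33  0.24  0.17 -0.05 -0.09  0.46]
y 5.0 normal 4.2 tilt 26.2 roll 0.0 yaw -2.8 res [-0.45 -0.67  0.35  0.26  0.17 -0.06 -0.08  0.49]
```

>>> drive_tool(moves="-0.0026 -0.0003 -0.003 0 1; -0.0025 -0.0003 -0.0032 0 1; 0 0 0 0 1", newtons=15)

```text
time: 24.55
ee_pos: [0.5873, -0.0173, 0.1898]
eef_rot: [0.705, 0.05, -0.705, 0.05]
ft_force: [-6.0, -0.4, 12.9]
width: 0.0237
```

```bash
python3 -c "
from h import *
st()
s=shot('scene');crop(s,258,150,318,225,8,'s_32')"
```

```text
t 24.55 pos [ 0.5873 -0.0173  0.1898] jaw 98.11 xax [ 0.0002 -0.0009 -1.    ] F [-5.9621 -0.4187 12.8905] w 0.0237 q [ 0.5116  0.3571 -0.6927  1.5942  0.2365  1.2756 -1.6486]
```

View pics/s_32.png

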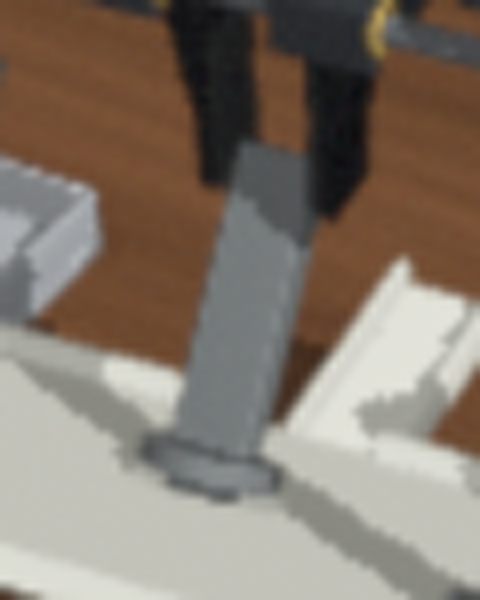

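>>> drive_tool(moves="0.002 0.0003 0.0018 0 1; 0.002 0.0003 0.0018 0 1; 0.0004 0 -0.0006 0 1; 0 0 0 0 1", newtons=15)

```text
time: 25.1
ee_pos: [0.5918, -0.0165, 0.1921]
eef_rot: [-0.705, -0.05, 0.705, -0.05]
ft_force: [-4.7, -0.2, 8.4]
width: 0.0237
```

```bash
python3 -c "
from h import *
st()
s=shot('scene');crop(s,258,150,318,225,8,'s_33')"
```

```text
t 25.1 pos [ 0.5918 -0.0165  0.1921] jaw 98.12 xax [-0.0001 -0.0004 -1.    ] F [-4.7356 -0.2209  8.372 ] w 0.0237 q [ 0.5055  0.3658 -0.6914  1.5789  0.2405  1.2839 -1.6509]
```

View pics/s_33.png

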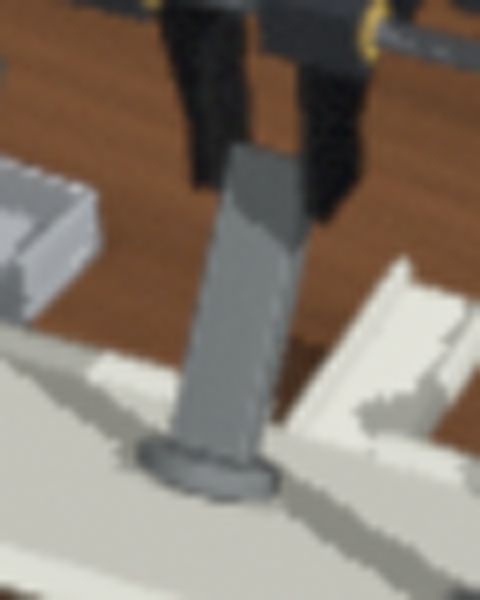

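>>> drive_tool(moves="0 0 0 -4 1; 0 0 0 -4 1; 0 0 0 -4 1; 0 0 0 0 1", newtons=12)

```text
time: 25.65
ee_pos: [0.5921, -0.0157, 0.1918]
eef_rot: [0.707, -0.023, -0.706, -0.024]
ft_force: [-0.8, 2.4, 4.0]
width: 0.0242
```

```bash
python3 -c "
from h import *
print(st()['torque'])
s=shot('scene');crop(s,258,150,318,225,8,'s_34')"
```

```text
t 25.65 pos [ 0.5921 -0.0157  0.1918] jaw 86.2 xax [ 0.0007  0.0007 -1.    ] F [-0.8241  2.3726  3.9996] w 0.0242 q [ 0.4801  0.3588 -0.6587  1.5804  0.2257  1.2792 -1.8499]
[0.7942 0.2047 0.2121]
```

View pics/s_34.png

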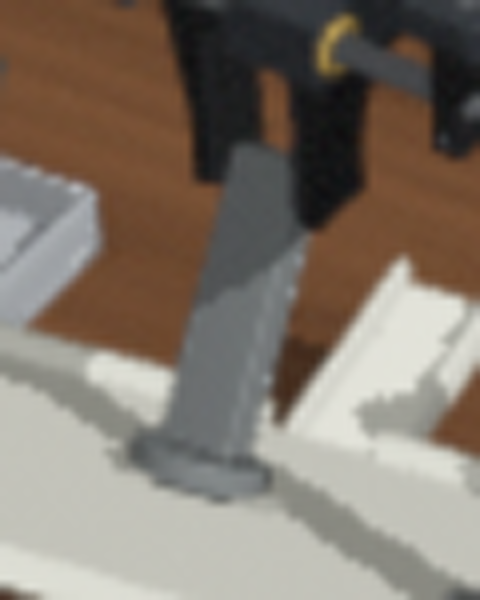

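>>> drive_tool(moves="0 0 0 -4 1; 0 0 0 -4 1; 0 0 0 -4 1; 0 0 0 -4 1; 0 0 0 0 1", newtons=12)

```text
time: 26.32
ee_pos: [0.5923, -0.0161, 0.1921]
eef_rot: [0.697, -0.121, -0.696, -0.122]
ft_force: [-1.5, 2.1, 6.1]
width: 0.0255
```

```bash
python3 -c "
from h import *
print(st()['torque'])
s=shot('scene');crop(s,258,150,318,225,8,'s_35')"
```

```text
t 26.32 pos [ 0.5923 -0.0161  0.1921] jaw 70.19 xax [ 0.0011  0.0003 -1.    ] F [-1.5149  2.1385  6.08  ] w 0.0255 q [ 0.4478  0.3496 -0.6157  1.5818  0.2081  1.2755 -2.1166]
[0.7007 0.1525 0.246 ]
```

View pics/s_35.png

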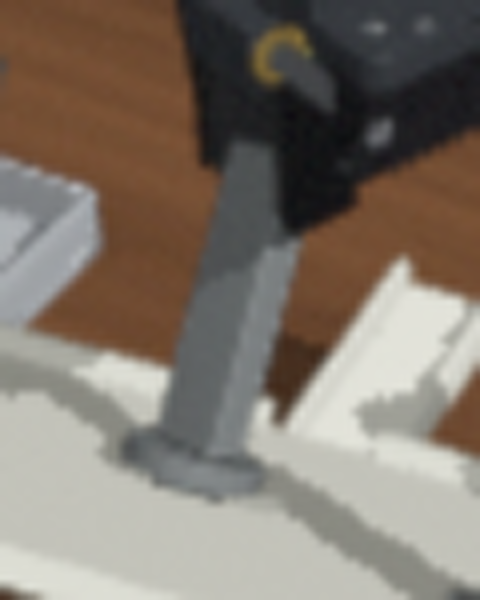

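>>> drive_tool(moves="0 0 0 -4 1; 0 0 0 -4 1; 0 0 0 -4 1; 0 0 0 -4 1; 0 0 0 0 1", newtons=12)

```text
time: 27.0
ee_pos: [0.5925, -0.0159, 0.1926]
eef_rot: [0.673, -0.217, -0.672, -0.218]
ft_force: [-2.9, 2.5, 8.2]
width: 0.0268
```

```bash
python3 -c "
from h import *
print(st()['torque'])
s=shot('scene');crop(s,258,150,318,225,8,'s_36')"
```

```text
t 27.0 pos [ 0.5925 -0.0159  0.1926] jaw 54.19 xax [ 0.0019  0.0003 -1.    ] F [-2.9005  2.5438  8.1744] w 0.0268 q [ 0.4156  0.341  -0.5742  1.5829  0.1912  1.2724 -2.3841]
[0.7148 0.3254 0.2012]
```

View pics/s_36.png

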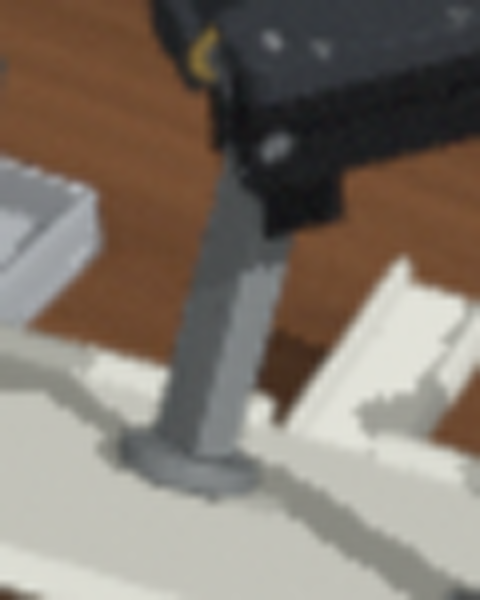

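>>> drive_tool(moves="-0.0004 0 0.0006 0 0.6; 0 0 0.004 0 0.3; 0 0 0 0 0.25; 0 0 0 8.8 0.25; 0 0 0 8.8 0.25; 0 0 0 8.8 0.25; 0 0 0 8.8 0.25; 0 0 0 8.8 0.25; 0 0 0 0 0.25", newtons=12)

```text
time: 28.18
ee_pos: [0.5915, -0.0167, 0.1959]
eef_rot: [-0.705, -0.05, 0.705, -0.05]
ft_force: [1.3, 0.6, 0.0]
width: 0.0652
```

```bash
python3 -c "
from h import *
print(st()['torque'])
s=shot('scene');crop(s,258,150,318,225,8,'s_37')"
```

```text
t 28.18 pos [ 0.5915 -0.0167  0.1959] jaw 98.06 xax [-0.0003  0.0001 -1.    ] F [1.323  0.5598 0.0122] w 0.0652 q [ 0.5051  0.3617 -0.6897  1.5749  0.2364  1.2905 -1.6486]
[-0.0408 -0.0213 -0.0177]
```

View pics/s_37.png

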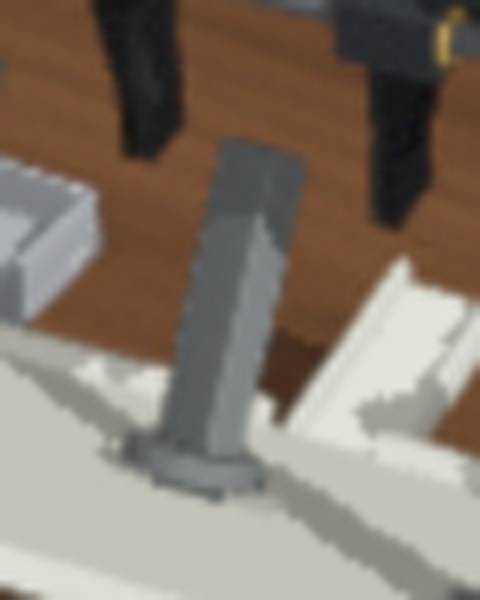

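>>> drive_tool(moves="0.001 0.0001 -0.001 9 0.25; 0 0 -0.001 9 0.25; 0 0 -0.001 9 0.25; 0 0 0 9 0.25; 0 0 0 8 0.25; 0 0 0 0 0.5; 0 0 0 0 1; 0 0 0 0 1; 0 0 0 0 1; 0 0 0 0 1", newtons=12)

```text
time: 29.48
ee_pos: [0.5925, -0.0164, 0.1932]
eef_rot: [0.635, 0.31, -0.635, 0.311]
ft_force: [0.2, 0.3, -0.4]
width: 0.0232
```

```bash
python3 -c "
from h import *
print(st()['torque'])
s=shot('scene');crop(s,248,130,328,225,6,'s_38')"
```

```text
t 29.48 pos [ 0.5925 -0.0164  0.1932] jaw 142.09 xax [ 0.0001 -0.0001 -1.    ] F [ 0.181   0.3286 -0.4317] w 0.0232 q [ 0.5934  0.3985 -0.813   1.5714  0.297   1.3002 -0.9221]
[-0.0575 -0.0335  0.0312]
```

View pics/s_38.png

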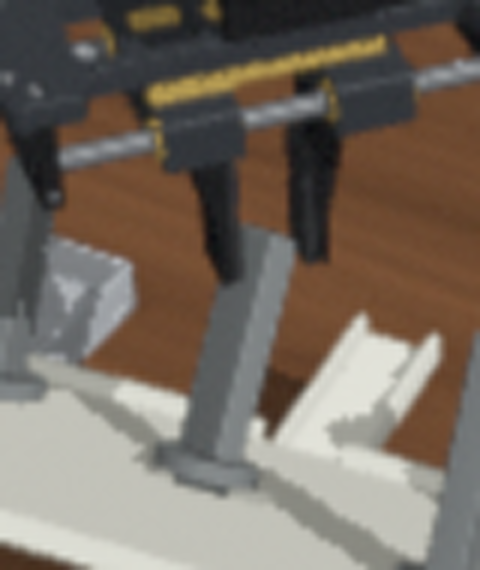

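>>> drive_tool(moves="0 0 0 -5 1; 0 0 0 -5 1; 0 0 0 -5 1; 0 0 0 0 1", newtons=12)

```text
time: 30.02
ee_pos: [0.5933, -0.0157, 0.1943]
eef_rot: [0.671, 0.225, -0.67, 0.225]
ft_force: [0.5, 0.8, 5.4]
width: 0.0186
```

```bash
python3 -c "
from h import *
print(st()['torque'])
s=shot('scene');crop(s,248,130,328,225,6,'s_39')"
```

```text
t 30.02 pos [ 0.5933 -0.0157  0.1943] jaw 127.08 xax [ 0.0024  0.0004 -1.    ] F [0.4749 0.8098 5.3531] w 0.0186 q [ 0.5612  0.3851 -0.7692  1.5716  0.2751  1.2943 -1.17  ]
[ 0.3061 -0.0833  0.1992]
```

View pics/s_39.png

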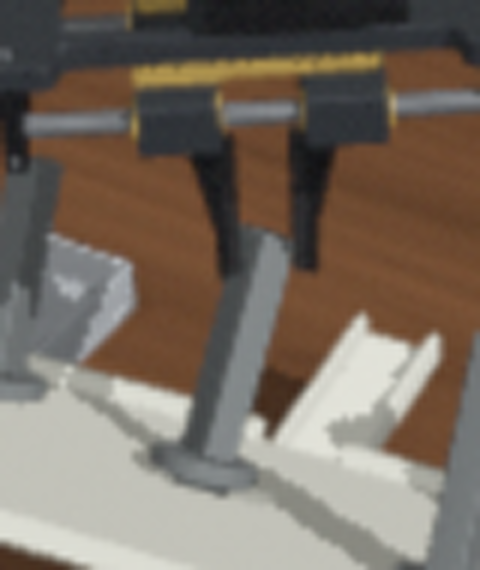

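>>> drive_tool(moves="0 0 0 -5 1; 0 0 0 -5 1; 0 0 0 -5 1; 0 0 0 -5 1; 0 0 0 -5 1; 0 0 0 -4 1; 0 0 0 0 1; 0 0 0 0 1", newtons=12)

```text
time: 31.08
ee_pos: [0.5949, -0.0154, 0.1947]
eef_rot: [0.708, 0.051, -0.703, 0.05]
ft_force: [8.2, 2.8, 1.9]
width: 0.0214
```

```bash
python3 -c "
from h import *
print(st()['torque'])
s=shot('scene');crop(s,248,130,328,225,6,'s_40')"
```

```text
t 31.07 pos [ 0.5949 -0.0154  0.1947] jaw 98.15 xax [ 0.0063  0.0012 -1.    ] F [8.1996 2.8184 1.9326] w 0.0214 q [ 0.5005  0.3649 -0.6872  1.5734  0.2381  1.2824 -1.6494]
[ 0.5842 -2.1161  0.084 ]
```

View pics/s_40.png

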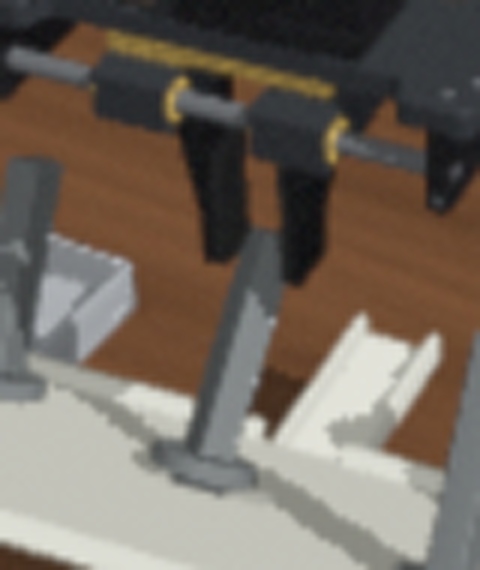

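>>> drive_tool(moves="0 0 0 0 0.6; 0 0 0 0 0.5; 0.0025 0.0004 -0.01 0 0.5; 0.0015 0.0002 -0.009 0 0.5; 0 0 0 0 1; 0 0 0 0 1; 0 0 0 0 1; 0 0 0 0 1", newtons=20)

```text
time: 32.12
ee_pos: [0.5966, -0.0158, 0.1743]
eef_rot: [0.705, 0.05, -0.705, 0.05]
ft_force: [-0.2, 0.1, 0.5]
width: 0.0248
```

```bash
python3 -c "
from h import *
print(st()['torque'])
s=shot('scene');crop(s,248,130,328,225,6,'s_41')"
```

```text
t 32.12 pos [ 0.5966 -0.0158  0.1743] jaw 98.11 xax [ 0.0002 -0.0001 -1.    ] F [-0.2132  0.1021  0.5196] w 0.0248 q [ 0.4923  0.3891 -0.6807  1.5884  0.2541  1.2543 -1.6605]
[-0.0058  0.0388 -0.0122]
```

View pics/s_41.png

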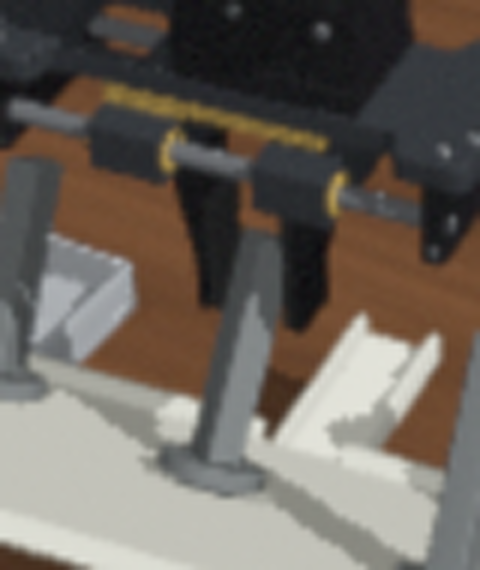

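>>> drive_tool(moves="0 0 0 0 1; 0 0 0 0 1; 0 0 0 0 1", newtons=30)

```text
time: 32.55
ee_pos: [0.5965, -0.0158, 0.1743]
eef_rot: [0.705, 0.05, -0.705, 0.05]
ft_force: [-0.8, 0.6, 0.2]
width: 0.0246
```

```bash
python3 -c "
from h import *
print(st()['torque'])
s=shot('scene');crop(s,248,130,328,225,6,'s_42')"
```

```text
t 32.55 pos [ 0.5965 -0.0158  0.1743] jaw 98.12 xax [ 0.0001 -0.0001 -1.    ] F [-0.8389  0.5635  0.1804] w 0.0246 q [ 0.4923  0.3892 -0.6806  1.5884  0.2542  1.2543 -1.6605]
[0.0199 0.1673 0.0117]
```

View pics/s_42.png

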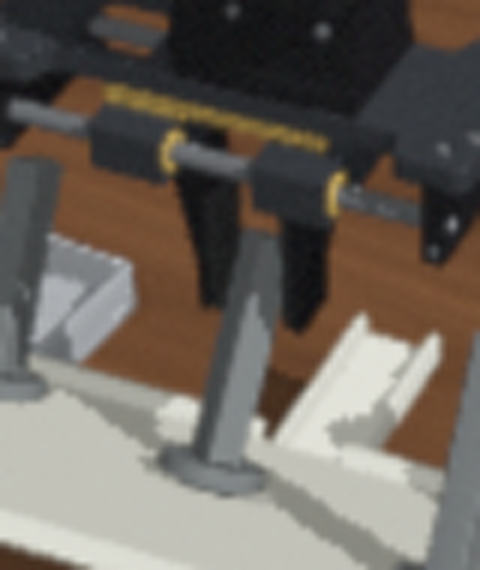

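>>> drive_tool(moves="0 0 0 0 0.6; 0 0 0 0 0.5; -0.0025 -0.0002 0.01 8 0.4; -0.001 -0.0002 0.008 8 0.4; 0 0 0 8 0.4; 0 0 0 8 0.4; 0 0 0 0 1; 0 0 0 0 1; 0 0 0 0 1; 0 0 0 0 1; 0 0 0 -5 1; 0 0 0 -5 1; 0 0 0 -5 1; 0 0 0 -5 1; 0 0 0 -5 1; 0 0 0 -5 1; 0 0 0 -2 1; 0 0 0 0 1", newtons=15)

```text
time: 34.85
ee_pos: [0.5938, -0.0161, 0.1929]
eef_rot: [0.706, 0.05, -0.705, 0.05]
ft_force: [4.6, -0.5, 4.3]
width: 0.0159
```

```bash
python3 -c "
from h import *
print(st()['torque'])
s=shot('scene');crop(s,248,130,328,225,6,'s_43')"
```

```text
t 34.85 pos [ 0.5938 -0.0161  0.1929] jaw 98.17 xax [ 0.0022 -0.0001 -1.    ] F [ 4.6275 -0.5293  4.3384] w 0.0159 q [ 0.5001  0.3669 -0.6864  1.5749  0.2398  1.2835 -1.6496]
[ 0.0187 -1.1715  0.274 ]
```

View pics/s_43.png

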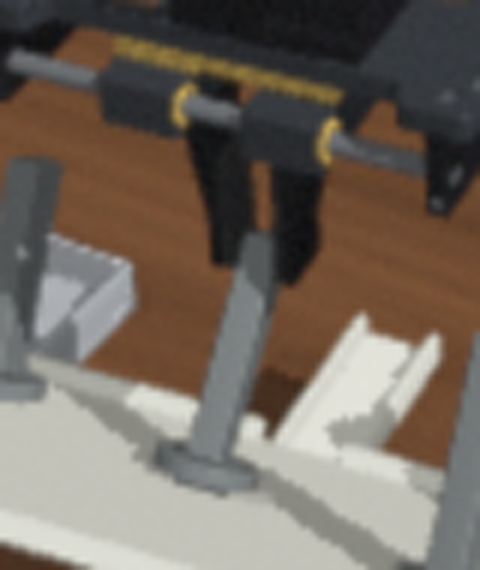

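>>> drive_tool(moves="0 0 0 0 0.7; 0 0 0 0 0.6; 0.0025 0.0004 -0.01 0 0.6; 0.001 0.0002 -0.008 0 0.6; 0 0 0 0 1; 0 0 0 0 1; 0 0 0 0 1; 0 0 0 0 1; 0 0 0 0 1", newtons=30)

```text
time: 36.02
ee_pos: [0.5966, -0.0156, 0.1743]
eef_rot: [0.705, 0.05, -0.705, 0.05]
ft_force: [-0.4, 0.8, 0.0]
width: 0.0134
```

```bash
python3 -c "
from h import *
print(st()['torque'])
s=shot('scene');crop(s,248,130,328,225,6,'s_44')"
```

```text
t 36.02 pos [ 0.5966 -0.0156  0.1743] jaw 98.12 xax [ 0.0003 -0.0001 -1.    ] F [-0.3892  0.8374  0.0446] w 0.0134 q [ 0.4922  0.3893 -0.681   1.5884  0.2543  1.2542 -1.6609]
[ 0.0577 -0.0778  0.021 ]
```

View pics/s_44.png

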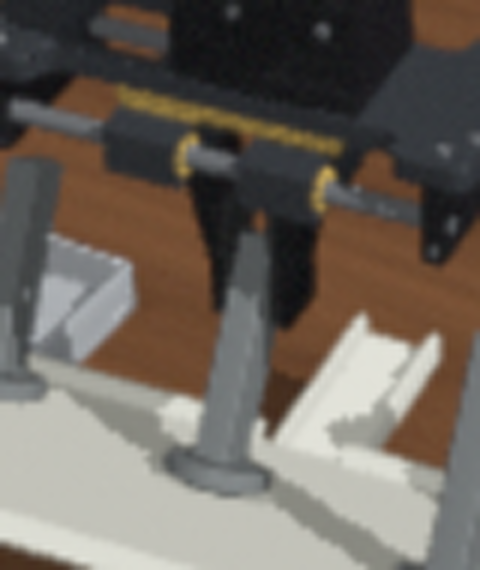

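>>> drive_tool(moves="0 0 0 0 0.7; 0 0 0 0 0.6; 0 0 0.03 0 0.6; 0 0 0.05 0 0.6; -0.045 -0.02 0.01 0 0.6; -0.045 -0.04 0 0 0.6; -0.02 -0.055 0 0 0.6; 0 -0.055 0 0 0.6; 0 0 0 0 0.6", newtons=30)

```text
time: 37.2
ee_pos: [0.4853, -0.1905, 0.2639]
eef_rot: [-0.705, -0.047, 0.706, -0.048]
ft_force: [-0.5, 0.8, 0.4]
width: 0.0343
```

```bash
python3 -c "
from h import *
st()
s=shot('scene');crop(s,220,120,340,230,6,'s_45')
t=shot('top');crop(t,255,90,475,260,3.5,'t_45');crop(t,300,130,370,190,10,'t_46')"
```

```text
t 37.2 pos [ 0.4853 -0.1905  0.2639] jaw 97.68 xax [-0.0006 -0.0011 -1.    ] F [-0.5208  0.7883  0.3518] w 0.0343 q [ 0.8298  0.1307 -0.5898  1.6607  0.0752  1.3729 -1.2076]
```

View pics/s_45.png

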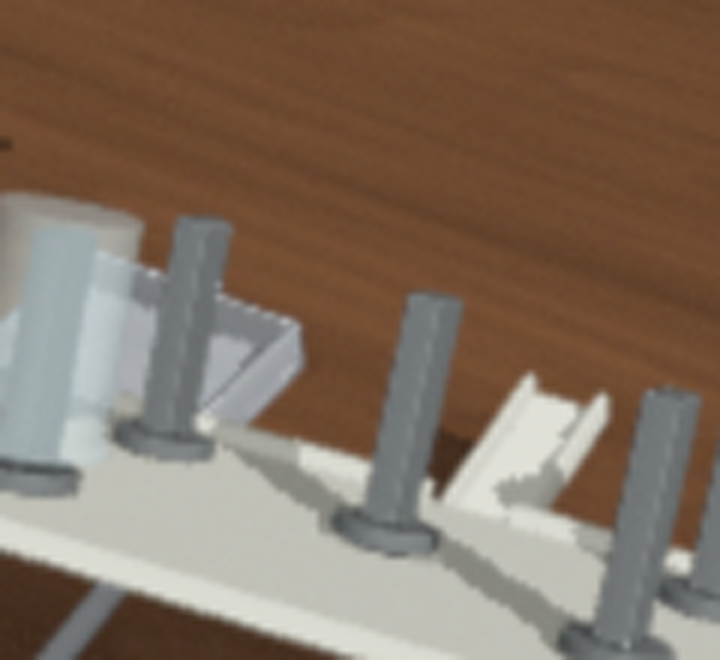

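View pics/t_45.png

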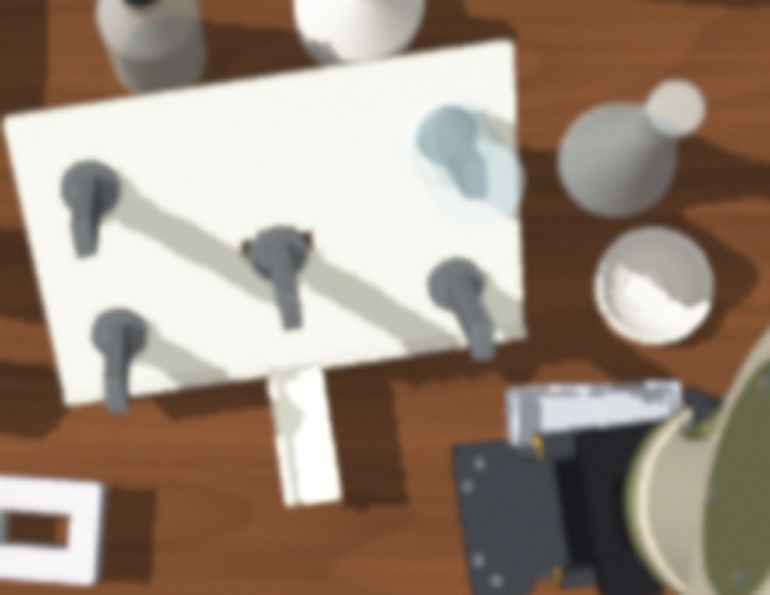

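>>> drive_tool(moves="0.004 -0.054 0 -2.6 0.6; 0.0038 -0.0545 0 -2.7 0.6; 0 0 -0.055 0 0.6; 0 0 -0.055 0 0.6; 0 0 -0.05 0 0.6; 0 0 -0.035 0 0.6; 0 0 0 0 0.6", newtons=30)

```text
time: 38.17
ee_pos: [0.4935, -0.2915, 0.0671]
eef_rot: [-0.706, -0.019, 0.708, -0.017]
ft_force: [-0.1, 0.3, 0.6]
width: 0.0346
```

```bash
python3 -c "
from h import *
st()
s=shot('scene');crop(s,200,120,300,200,7,'s_50')"
```

```text
t 38.17 pos [ 0.4935 -0.2915  0.0671] jaw 92.96 xax [-0.0036  0.0033 -1.    ] F [-0.0644  0.3176  0.5974] w 0.0346 q [ 0.8584  0.4197 -0.4883  1.7553  0.2234  1.0269 -1.2303]
```

View pics/s_50.png

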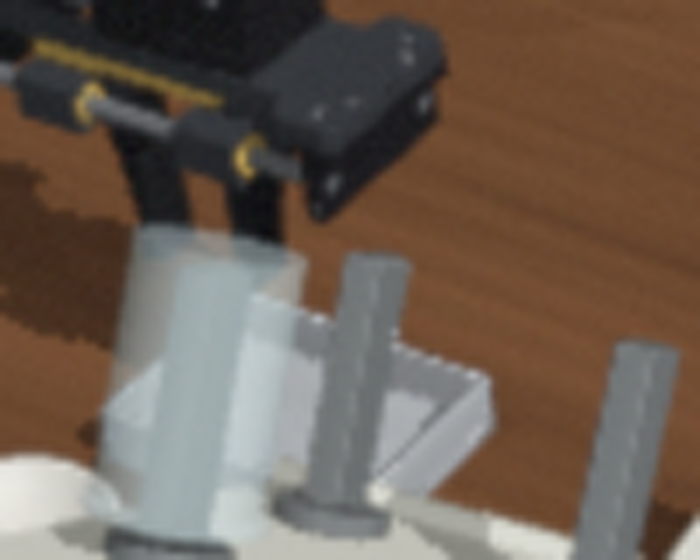

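>>> drive_tool(moves="0 -0.0075 -0.01 -0.5 0.6; 0 0 -0.02 0 0.6; 0 0 -0.018 0 0.6; 0 0 0 0 0.6")

```text
time: 38.72
ee_pos: [0.4932, -0.3008, 0.0192]
eef_rot: [-0.706, -0.015, 0.708, -0.014]
ft_force: [0.4, -0.1, 1.4]
width: 0.0348
```

```bash
python3 -c "
from h import *
st()"
```

```text
t 38.73 pos [ 0.4932 -0.3008  0.0192] jaw 92.33 xax [-0.0028  0.0019 -1.    ] F [ 0.4483 -0.1247  1.3968] w 0.0348 q [ 0.8483  0.4896 -0.4632  1.7738  0.2619  0.9429 -1.2538]
```

Now grip the wall.

>>> drive_tool(moves="0 0 0 0 1; 0 0 0 0 1; 0 0 0 0 1; 0 0 0 0 1", newtons=30)

```text
time: 39.22
ee_pos: [0.4945, -0.3016, 0.0215]
eef_rot: [0.707, 0.014, -0.707, 0.014]
ft_force: [-0.6, 2.3, 0.9]
width: 0.0045
```

```bash
python3 -c "
from h import *
st()
s=shot('scene');crop(s,200,120,300,200,7,'s_51')"
```

```text
t 39.23 pos [ 0.4945 -0.3016  0.0215] jaw 92.32 xax [ 0.0004 -0.0002 -1.    ] F [-0.5999  2.3225  0.9409] w 0.0045 q [ 0.8487  0.4868 -0.4638  1.772   0.2615  0.9435 -1.2536]
```

View pics/s_51.png

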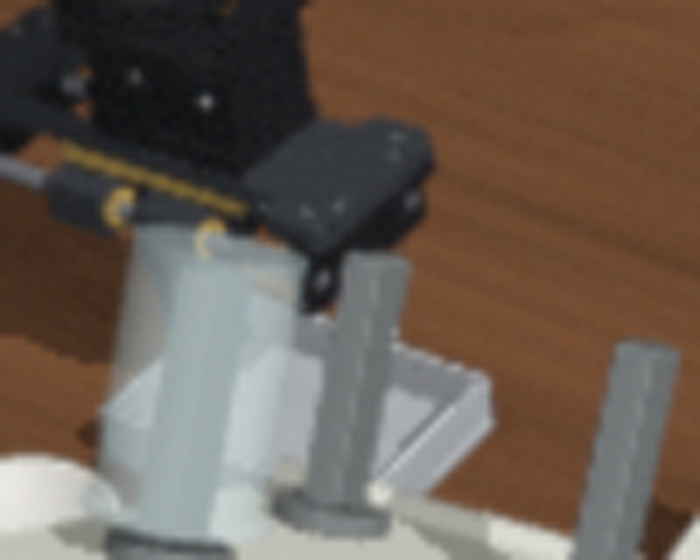

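>>> drive_tool(moves="0 0 0 0 1; 0 0 0 0 1", newtons=15)

```text
time: 39.52
ee_pos: [0.4945, -0.3015, 0.0214]
eef_rot: [0.707, 0.014, -0.707, 0.014]
ft_force: [-1.0, 1.9, 3.0]
width: 0.0027
```

```bash
python3 -c "
from h import *
st()"
```

```text
t 39.52 pos [ 0.4945 -0.3015  0.0214] jaw 92.33 xax [ 0.0003 -0.     -1.    ] F [-0.9888  1.8962  3.0206] w 0.0027 q [ 0.8487  0.4869 -0.4639  1.772   0.2615  0.9436 -1.2536]
```

>>> drive_tool(moves="-0.002 0.011 0 0 1; -0.004 0.022 0 0 1; -0.004 0.022 0 0 1; -0.004 0.022 0 0 1; -0.004 0.022 0 0 1; -0.004 0.022 0 0 1; -0.004 0.022 0 0 1; -0.004 0.022 0 0 1; -0.003 0.018 0 0 1; 0 0 0 0 1; 0 0 0 0 1", newtons=15)

```text
time: 40.9
ee_pos: [0.4611, -0.1156, 0.0213]
eef_rot: [-0.707, -0.016, 0.707, -0.014]
ft_force: [-1.4, 6.1, 10.2]
width: 0.0027
```

```bash
python3 -c "
from h import *
st()
s=shot('scene');crop(s,210,120,340,230,6,'s_52');t=shot('top');crop(t,255,140,455,290,3.8,'t_52')"
```

```text
t 40.9 pos [ 0.4611 -0.1156  0.0213] jaw 92.45 xax [-0.0006  0.002  -1.    ] F [-1.4226  6.1182 10.244 ] w 0.0027 q [ 0.6732  0.308  -0.5747  2.0324  0.2165  0.8609 -1.5503]
```

View pics/s_52.png

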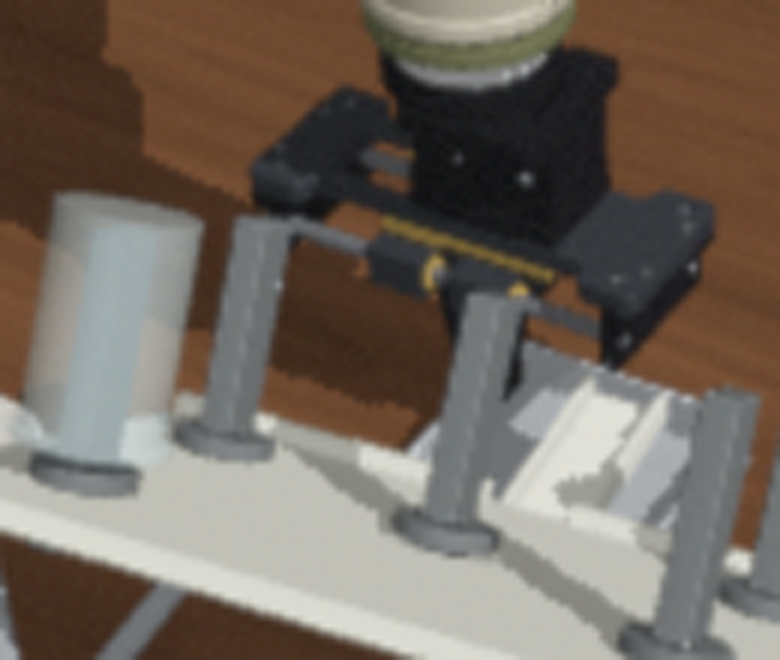

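View pics/t_52.png

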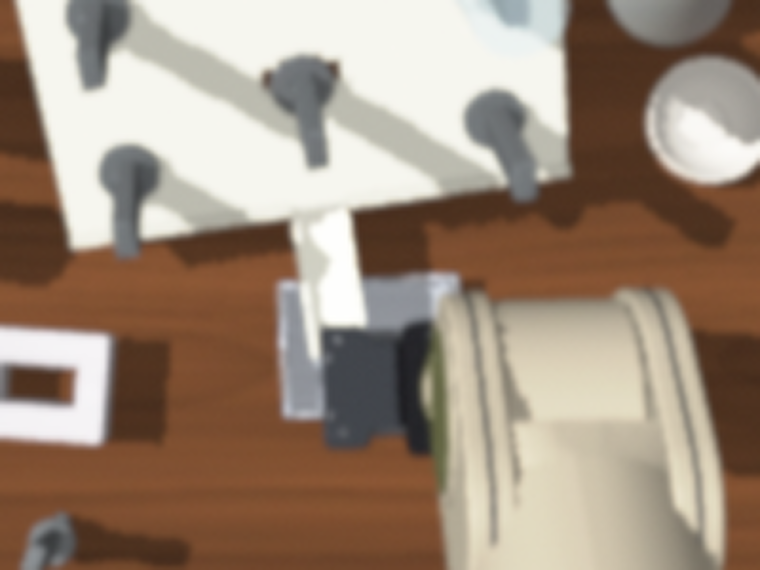

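>>> drive_tool(moves="-0.002 0.0097 0 0 1; -0.002 0.0096 0 0 1; 0 0 0 0 1; 0 0 0 0 1", newtons=15)

```text
time: 41.5
ee_pos: [0.4571, -0.0974, 0.0213]
eef_rot: [-0.707, -0.015, 0.707, -0.014]
ft_force: [-1.4, 2.3, 9.8]
width: 0.0026
```

```bash
python3 -c "
from h import *
st()"
```

```text
t 41.5 pos [ 0.4571 -0.0974  0.0213] jaw 92.38 xax [-0.0004  0.001  -1.    ] F [-1.4303  2.3182  9.837 ] w 0.0026 q [ 0.6508  0.2935 -0.5876  2.0518  0.2129  0.8551 -1.587 ]
```

>>> drive_tool(moves="0 0 0 0 0.8; 0 0 0 0 0.75; 0 0 0 0 0.75; 0 0 0.03 0 0.75; 0 0 0.05 0 0.75; 0 -0.04 0.05 0 0.75; 0 -0.06 0 0 0.75; 0 -0.06 0 0 0.75; 0 -0.06 0 0 0.75; 0 0 0 0 0.75")

```text
time: 42.75
ee_pos: [0.4554, -0.3234, 0.1491]
eef_rot: [-0.707, -0.011, 0.707, -0.012]
ft_force: [0.2, 0.7, 0.0]
width: 0.0218
```

```bash
python3 -c "
from h import *
st()
s=shot('scene');crop(s,170,100,430,300,3,'s_53');t=shot('top');crop(t,210,80,460,290,3,'t_53');crop(t,315,190,390,260,10,'t_54')"
```

```text
t 42.75 pos [ 0.4554 -0.3234  0.1491] jaw 91.89 xax [-0.0012 -0.0005 -1.    ] F [0.165  0.7004 0.037 ] w 0.0218 q [ 0.921   0.2856 -0.4501  1.7266  0.1351  1.1607 -1.1053]
```

View pics/s_53.png

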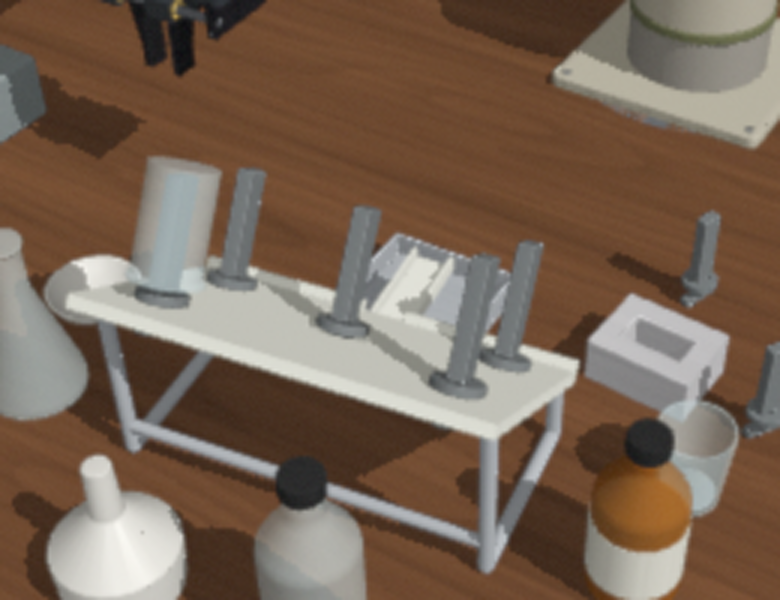

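View pics/t_53.png

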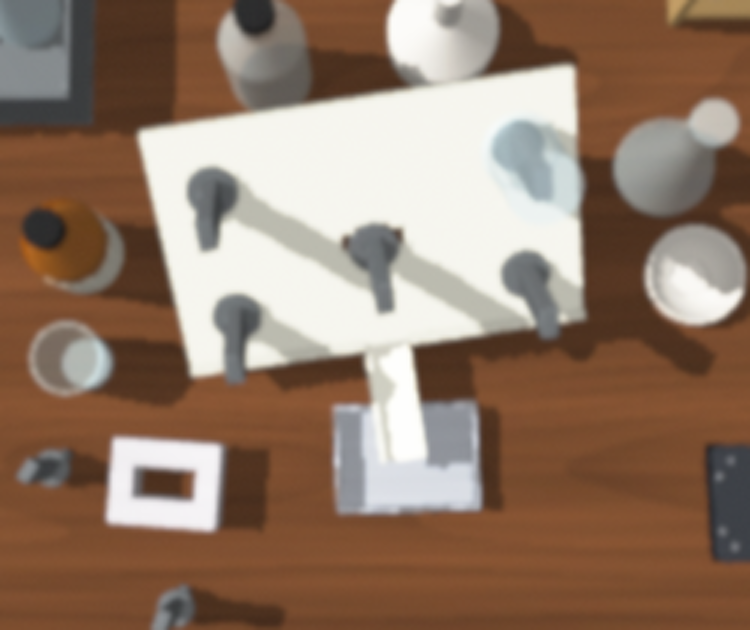

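View pics/t_54.png

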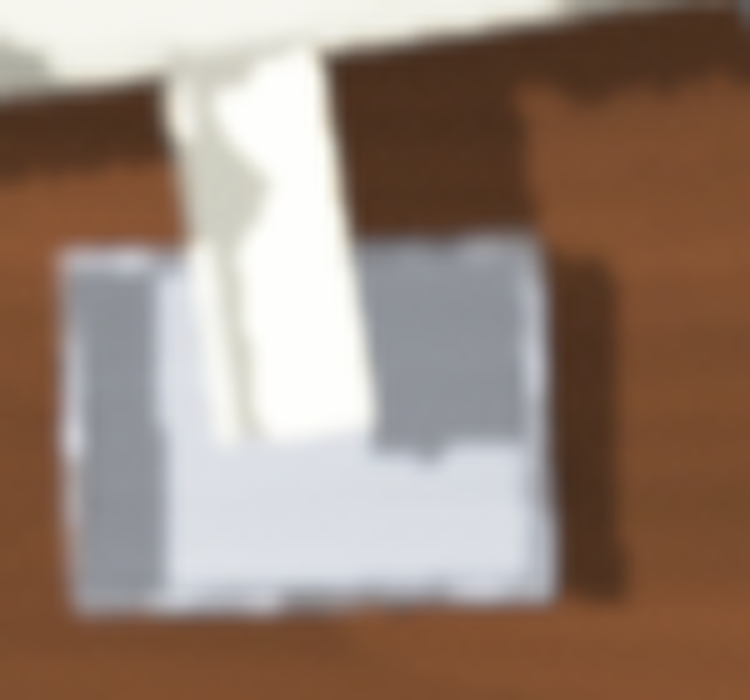

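```bash
python3 - <<'E'
from h import *
t=shot("top");U=ux(315,190,10)
print("tray",np.mean([onz(t,*U(*p),.025) for p in[(60,248),(545,238),(553,606),(78,612)]],0))
for z in(.048,.058):print("spout",np.mean([onz(t,*U(*p),z) for p in[(222,442),(375,430)]],0))
# peg bar direction: blade top / collar ring angle vs fixed pegs
s=shot("scene");crop(s,275,160,305,215,10,"s_55");crop(s,240,150,264,200,10,"s_56")
E
```

```text
tray [ 0.4753 -0.0391  0.025 ]
spout [ 0.4733 -0.0358  0.048 ]
spout [ 0.4736 -0.0354  0.058 ]
```

View pics/s_55.png

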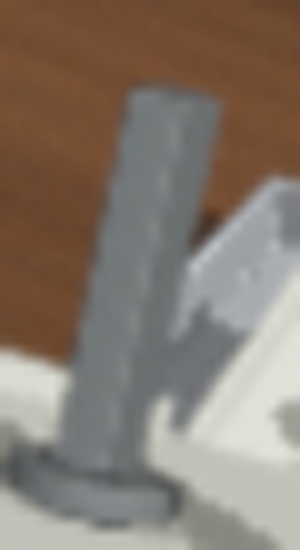

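View pics/s_56.png

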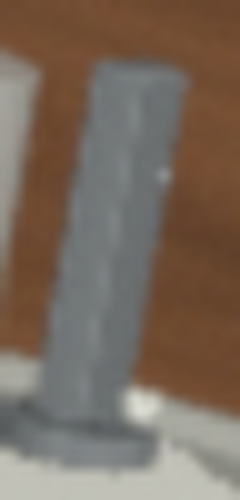

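```bash
python3 -c "
from bench import ticket
print(ticket.close_job())"
```

```text
the job is handed in; nothing more can be done
None
```

The peg is locked in the slot, the drip tray is under the spout, and the job is handed in at about 43 s of robot time. No verdict was reported.

**Peg:** I tilted the spare peg against the rim of its stand hole, since the tool itself always points straight down. I then passed it through the slot until the collar met the board and turned it a quarter turn. Two things went wrong on the way:
- The peg tipped down the slope both times I let go of it before it was locked, so I had to re-seat it.
- Two attempts to turn it jammed. It turned once I gripped it only near the top.

**Tray:** I gripped one side wall of the tray and slid it along the table, with the tool pressing down slightly rather than lifting.

**Last checks:**
- **Lock:** the last grip closed flat on the blade (13.4 mm against a nominal 14 mm) with the jaws lined up across the board. In both camera views the peg looks like the fixed pegs. I did not measure the lock angle or the collar gap more closely than that.
- **Tray position:** its middle measures (0.475, -0.039) m, against (0.473, -0.036) m for the spout end seen from above. Working out the spout from the slot instead gives (0.476, -0.033) m. The two disagree by about 3 mm, so the tray is about 4 to 6 mm off centre.
- **Surroundings:** the glassware and porcelain look unmoved, and the open gripper is clear of everything.

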